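Dispense the bottom culture dish from the gravity magazine

TASK

Take the blue pusher from its grey tray and use it to slide the bottom culture dish (amber) out under the front wall of the clear magazine, then draw the pusher back out so that the remaining dishes drop. Lay the pusher back flat in its tray and slide the amber dish along the worktop, flat and never lifted, until it sits fully home against both green fences of the V-shaped nest. The other three dishes stay in the magazine, and the timer, sample cup and dropper bottle are left alone.

Things in the scene. Friction and masses are not known exactly. Their poses are not given: they have to be found in the camera images.
- magazine: Fixed open-topped clear dish magazine, 60 mm high, no floor, y from -53.5 to +45.5 mm (outer faces), 127 mm wide over its feet. Origin: worktop, centre of the stack. The bottom dish leaves towards -y through a 23 mm high gap under the front wall. The full-height rear wall (+y) has a slot 52 mm wide, centred, open down to the worktop, where the pusher enters. 97 mm between side walls.
- dish_1: The bottom dish of the stack: lidded round culture dish with an amber band and amber spot on the lid; 93 mm diameter over the lid (z from 11 to 17 mm), 89 mm below, 17 mm high, about 40 g, slippery smooth plastic, loose. Origin: centre of its underside; z up. Too wide to grasp.
- dish_2: Second dish from the bottom, same shape, red band and spot. Origin: centre of its underside. It stands at z = 17 mm at first, drops to 9 mm on the pusher's blade and to 0 when the blade is out.
- dish_3: Third dish, red, same shape; origin: centre of its underside.
- dish_4: Top dish, red, same shape; origin: centre of its underside.
- pusher_grip (a point): On the axis of the pusher's upright black handle (24 x 24 mm, from 9 to 70 mm over the pusher's underside), 40 mm over the underside. Pusher: one rigid loose piece, 120 g, blue blade 40 mm wide, 9 mm thick, 204 mm long, reaching 180 mm ahead of the handle's front face. Its -y points along the blade to the tip, z up.
- pusher_tip (a point): Middle of the front end of the pusher's blade, half-way up its thickness (4.5 mm over the underside), 192 mm from the handle's centre along -y. The end is a fork: two prongs 10 mm wide at x = +-15 mm, 6 mm long, that cradle a dish. The blade fits under the dish lid's rim.
- pusher_mid (a point): Middle of the pusher's 204 mm length and of its width, 4.5 mm over its underside; 88 mm from the handle's centre along -y. Axes as the pusher.
- tray: Fixed shallow grey tray of the pusher, outside 66 (x) x 230 (y) x 11 mm high, inside 60 x 224 mm, floor 3 mm thick. Origin: centre of its underside. The pusher starts lying in it with its handle at the tray's +y end.
- nest: Fixed V-shaped nest: two green fences 16 mm high, 90 mm long, 8 mm thick, at right angles, open towards +y; between them a flat printed circle level with the worktop. Origin: worktop, where a dish's centre lies when it touches both fences. Inner corner 66 mm from there along -y; the fences end about 67 mm either side in x, at y about -4 mm.
- nest_seat (a point): The nest's origin: where the dish's centre must come to lie.
- timer_mid (a point): Bystander: white kitchen-style timer, 66 x 66 x 18 mm, centre.
- cup_mid (a point): Bystander: white sample cup with red lid, 58 mm diameter, 70 mm high, centre.
- stain_mid (a point): Bystander: white dropper bottle with blue cap, 36 mm diameter, 98 mm high, centre.
There are look-alikes about, which are no part of the job. What is shaped like the dish_4 but pink or yellow is not meant.

How it is judged:
On the way, in this order (a step that is already met when the one before it is completed fails the run):
1. the amber dish is pushed clear of the magazine's front wall by the pusher, whose blade reaches through under the stack (y of dish_1 in the frame of magazine below -0.101 m and y of pusher_tip in the frame of magazine below -0.035 m and horizontal distance between pusher_tip and magazine below 0.15 m and height (world z) of dish_2 above 0.006 m), for 0.1 s.
2. the pusher is drawn out at the rear and the remaining dishes have dropped onto the worktop, inside the magazine (y of pusher_tip in the frame of magazine above 0.045 m and height (world z) of dish_2 below 0.004 m and horizontal distance between each of dish_2, dish_3, dish_4 and magazine below 0.012 m), for 0.2 s.
At the end, for the whole second after the job is handed in: Amber dish flat on the worktop, at rest, centre within 6 mm of the nest seat; pusher flat at rest on the tray floor (middles within 20 mm, aligned within 0.15 rad, either way round); the other three dishes dropped one place, stacked in the magazine (within 12 mm of its centre) (horizontal distance between dish_1 and nest_seat below 0.006 m and height (world z) of each of dish_1, dish_2 below 0.004 m and angle between dish_1's own z axis and vertical below 0.05 rad and linear speed of each of dish_1, pusher below 0.01 m/s and horizontal distance between pusher_mid and tray below 0.02 m and z of pusher_mid in the frame of tray below 0.011 m and angle between pusher_mid's own z axis and vertical below 0.06 rad and angle between the y axis of pusher_mid and the y axis of tray, either way round below 0.15 rad and height (world z) of dish_3 below 0.022 m and height (world z) of dish_4 below 0.04 m and horizontal distance between each of dish_2, dish_3, dish_4 and magazine below 0.012 m); the robot touches nothing.
It fails at once if the amber dish is lifted off the worktop or tipped (height (world z) of dish_1 above 0.015 m or angle between dish_1's own z axis and vertical above 0.25 rad).
It fails at once if another dish leaves the magazine (horizontal distance between any of dish_2, dish_3, dish_4 and magazine above 0.03 m).
It fails at once if the timer, sample cup or dropper bottle is shifted by more than 30 mm or tipped over (distance of any of timer_mid, cup_mid, stain_mid from where it was at the start of the episode above 0.03 m or angle between any of timer_mid, cup_mid, stain_mid's own z axis and vertical above 0.5 rad).
It also fails if it takes over 72 s, if anything falls off the work surface, if the arm or the gripper's body presses on something with over 40 N, if the wrist force passes 120 N, or if a joint passes its speed limit or range.

ROBOT

A 7-joint arm with a two-finger parallel gripper is mounted at the origin on a cart in front of the work surface, level with it; the furniture and walls round the work are solid. World frame = base frame: x ahead of the robot, y to its left, z up, the work surface at z = 0. Lengths are in m, angles in rad, forces in N, time in s.
With the tool pointing down it reaches from about 0.35 to 0.9 m from the base axis. Payload 8.1 kg.
Tool frame: the origin (TCP) lies on the centre line of the jaws, within the pads' length; the fingertips stand arm.tip_extent ahead of it and the grasp point (between the pads) lies 3 mm ahead of it (arm.tip_extent is the distance from the TCP to the fingertips, in m); y points along the fingers, z is the direction in which the jaws open and shut, and the axes are right-handed (so a half turn about y gives the same grasp; the last joint's range is limited). The gripper opens to 92 mm and grips with 3 to 60 N. Pads are 19 mm wide; open, the fingers measure 130 mm over their backs; the gripper's body (75 mm by 190 mm) begins 47 mm behind the grasp point.
Start: joints at [-1.24, 0.434, 0.025, 1.573, -0.012, 1.134, -0.075], TCP at [0.263, 0.567, 0.249] pointing down, gripper open.
Joint ranges: [-2.62, 2.62], [-0.44, 2.09], [-1.27, 1.32], [0.08, 2.57], [-1.32, 4.46], [0.12, 2], [-2.74, 2.74]. Speed limits (rad/s): [2.22, 2.22, 3.01, 3.01, 3.14, 3.14, 3.14].

INTERFACE

Orientations are given as a rotation vector (axis times angle).
In Python, from cell import observe, get_image, sign_off, boxes_of, place_of, arm gives the robot as it stands.
- The arm moves only by the tool arm_command, never from a script. Its argument "plan" is a list of rows, each a list of 2 entries, a list of its own where there are three numbers: the shift along the tool's x, y, z in m, then the turn, a rotation vector about the tool's x, y, z in degrees. In form: [[[tx, ty, tz], [ax, ay, az]], ...]. A call has 1 to 5 rows; each row is the pose to reach, as a shift and turn from the pose commanded when the call began, along the tool's axes at that moment; what a row does not reach only later rows make up. A row lasts 1/10 s, in which the tool goes at most 50 mm and 8.59 degrees, less where a joint would pass 70% of its speed; a pose out of reach is approached as far as the arm can. A call with a gripper value outside its range is refused whole. "fingers" is the closure, from -1 (fully open) to 1 (shut), set as the call begins (left out, the last holds). The fingers move at their own pace and stop on an object; "squeeze" is the grip in N (left out, the last holds). Time passes only in rows, so rows that repeat a pose let the fingers close. It gives the time, the measured TCP pose, the force and the opening at its end, in the units of the state.
- observe(): the state, without advancing time (a new reading comes with each control period).
- get_image(name): name is "scene" or "side" or "wrist"; returns a dict with "color" (420x560x3 uint8, red, green, blue), "camera_matrix" (3x3 intrinsics, pixels), "distortion" ([k1, k2, p1, p2, k3] as OpenCV has them; the pictures are not rectified), "world_to_cam" (4x4, takes a point from world to camera coordinates); the wrist camera has in their place "mount" (4x4, takes a point from camera to tool coordinates, whose origin is the TCP and whose axes are the tool frame's). Camera axes: x right, y up, looking along -z (the intrinsics and any distortion apply to the point x, -y, -z); pixel columns grow to the right and rows downward; lengths in m; the calibration is good to about 2 mm. A picture is of the moment at which its call begins: read the wrist's pose just before it. There is no depth.
- sign_off(): hands the job in, once; it reports no verdict.
Trained networks look in a picture, given as the dict that the camera call returned (one of the last four; its "shot" number tells which), for a name from the list of things; names that differ only in an ending like _2 or _b are one class to them, and where a whole thing is asked for, a point or a joint stands for the part that bears it (a point fixed in the world has none). Each returns a list of dicts, best first, with "confidence" (0 to 1); they miss things now and then, are a little off and sometimes report something else, mostly with a low value. They report only what shows in the picture. A call takes as long as a camera call. They do not tell look-alikes from the thing itself.
- boxes_of(picture, thing): "point" ([column, row] in pixels, amid what is visible of it).
- place_of(picture, thing): "point" ([column, row] in pixels: a listed point, or the origin of a listed thing).
The state is a dict: "clock": time; "joints": joint angles; "dq": joint speeds; "joint_efforts": joint torques, N m; "position": TCP position; "ee_rot": TCP orientation; "force": force on the tool from outside, world axes, zero at the start; "ft_torque": the same for the moment, N m; "width": opening from 0.0 (shut) to 1.0 (fully open).
Only numpy, scipy, OpenCV 4.12 (cv2) and the standard library are available. Lean on these libraries where they do the work, as an engineer would, in place of code of your own. Each camera call takes 0.05 s, during which the arm holds its last target.

## Working session

There is one attempt and no reset: what is moved stays moved. The work goes in short steps, Python scripts to look and compute and a tool call to move; the robot and the scene stay as the last step left them, time stands still between calls to the robot, and variables do not carry over. Pictures are saved under pics/ and viewed, and the job is handed in when it is done.

Besides the shell and the picture viewer there is one more tool, called after ">>>" by a JSON object that holds its "op" and its "data", one argument or row to a line. arm_command: Moves the arm, as the interface text tells. Its arguments: {"type":"object","properties":{"plan":{"type":"array","items":{"type":"array"}},"fingers":{"type":"number"},"squeeze":{"type":"number"}},"required":["plan"]}

```bash
ls; mkdir -p pics; python3 - <<'E'
from cell import *
import cv2
s=observe(); print(s); print(arm.tip_extent)
for n in ["scene","side","wrist"]:
    p=get_image(n); cv2.imwrite(f"pics/{n}0.png",p["color"][:,:,::-1])
    print(n,p["camera_matrix"],p["distortion"],p.get("world_to_cam"),p.get("mount"))
E
```

```text
pics
{'clock': 0.0, 'joints': array([-1.23961325,  0.43523744,  0.02498472,  1.57408465, -0.01159293,
        1.13397948, -0.075116  ]), 'dq': array([ 0.00026555,  0.00021282,  0.00161589, -0.00138731, -0.00100627,
       -0.00107505, -0.00058848]), 'joint_efforts': array([-1.74560125e-05, -6.67862248e+01,  9.84418429e-01, -3.14453137e+01,
       -6.05593901e-02,  4.30156023e-02,  1.57357817e-04]), 'position': array([0.26255264, 0.56666576, 0.24794091]), 'ee_rot': array([-1.54543762,  0.34050024, -0.34020812]), 'force': array([0.2584607 , 0.41192035, 0.32118433]), 'ft_torque': array([-0.00891486,  0.01239873,  0.00647419]), 'width': 1.0003416293814582}
0.022
scene [[435.50568049   0.         280.6076169 ]
 [  0.         435.50568049 207.48230906]
 [  0.           0.           1.        ]] [-0.04729177  0.          0.          0.          0.        ] [[-0.82351048 -0.56726847  0.00608017  0.44997445]
 [ 0.29567083 -0.42003266  0.85799261 -0.20422986]
 [-0.48415829  0.70836364  0.51362604 -1.08211455]
 [ 0.          0.          0.          1.        ]] None
side [[435.0733351    0.         283.98819102]
 [  0.         435.0733351  213.13912162]
 [  0.           0.           1.        ]] [-0.10922761  0.          0.          0.          0.        ] [[ 0.9046492  -0.4260016  -0.01150919 -0.47509982]
 [ 0.23489514  0.47592124  0.84753952 -0.18086347]
 [-0.35557573 -0.7694294   0.53060748 -1.01957108]
 [ 0.          0.          0.          1.        ]] None
wrist [[299.76808009   0.         281.14158101]
 [  0.         299.76808009 209.25728512]
 [  0.           0.           1.        ]] [-0.02506714  0.          0.          0.          0.        ] None [[ 8.76316229e-04 -9.54105929e-01 -2.99468042e-01 -8.26586147e-02]
 [ 2.58614417e-04  2.99468364e-01 -9.54106196e-01 -1.36097893e-01]
 [ 9.99999583e-01  7.58651990e-04  5.09174536e-04 -1.48464657e-04]
 [ 0.00000000e+00  0.00000000e+00  0.00000000e+00  1.00000000e+00]]
```

View pics/scene0.png

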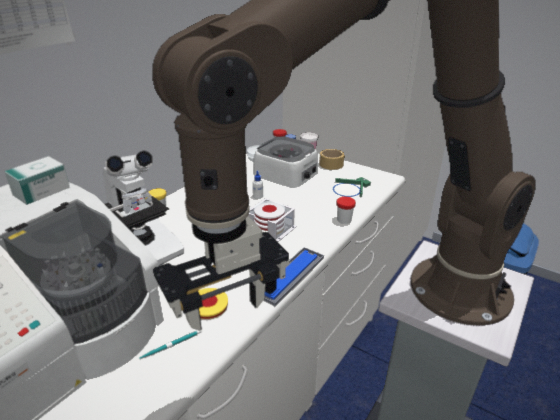

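View pics/side0.png

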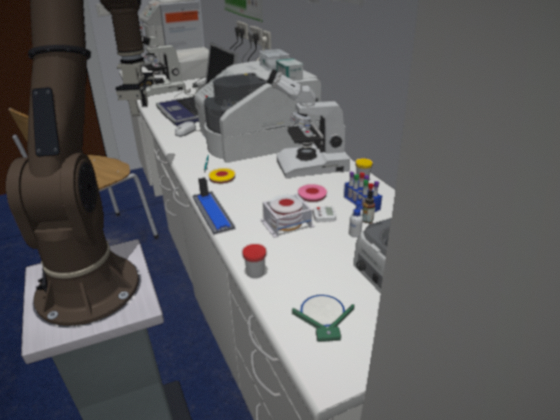

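View pics/wrist0.png

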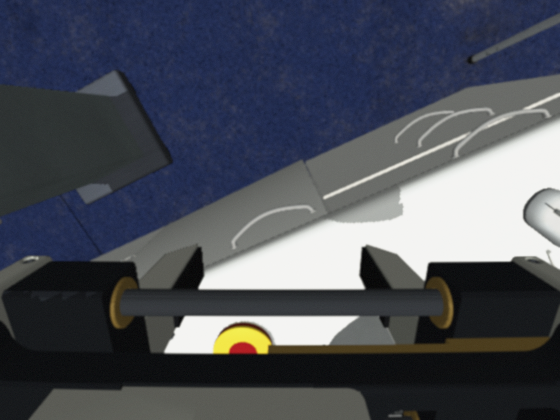

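```bash
cat > h.py <<'E'
import numpy as np, cv2
from scipy.spatial.transform import Rotation as R
from cell import *
def toolT(s):
    T=np.eye(4);T[:3,:3]=R.from_rotvec(s["ee_rot"]).as_matrix();T[:3,3]=s["position"];return T
def snap(n):
    s=observe();p=get_image(n)
    p["c2w"]=np.linalg.inv(p["world_to_cam"]) if "world_to_cam" in p else toolT(s)@p["mount"]
    return p
def ray(p,px):
    u=cv2.undistortPoints(np.array([[px]],float),p["camera_matrix"],np.array(p["distortion"]))[0,0]
    d=p["c2w"][:3,:3]@np.array([u[0],-u[1],-1.]);return p["c2w"][:3,3],d/np.linalg.norm(d)
def onz(p,px,z):
    o,d=ray(p,px);return o+d*(z-o[2])/d[2]
def proj(p,X):
    X=np.atleast_2d(X);w=np.linalg.inv(p["c2w"]);c=X@w[:3,:3].T+w[:3,3]
    c=c*[1,-1,-1];q,_=cv2.projectPoints(c,np.zeros(3),np.zeros(3),p["camera_matrix"],np.array(p["distortion"]));return q[:,0]
def tri(rs):
    A=np.zeros((3,3));b=np.zeros(3)
    for o,d in rs:
        M=np.eye(3)-np.outer(d,d);A+=M;b+=M@o
    X=np.linalg.solve(A,b);return X,[np.linalg.norm((np.eye(3)-np.outer(d,d))@(X-o)) for o,d in rs]
def save(p,f,pts=(),crop=None,k=1):
    im=p["color"][:,:,::-1].copy()
    if crop: x0,y0,x1,y1=crop; im=im[y0:y1,x0:x1]
    else: x0=y0=0
    im=cv2.resize(im,None,fx=k,fy=k,interpolation=cv2.INTER_CUBIC)
    for q in pts:
        c=(int((q[0]-x0+.5)*k),int((q[1]-y0+.5)*k)); cv2.drawMarker(im,c,(0,255,0),0,8,1)
    cv2.imwrite("pics/"+f,im)
E
python3 - <<'E'
from h import *
P={n:snap(n) for n in ["scene","side"]}
for t,z in [("magazine",0),("dish_1",0),("dish_4",.051),("pusher_grip",.043),("pusher_tip",.0075),("pusher_mid",.0075),("tray",0),("nest",0),("nest_seat",0),("timer_mid",.009),("cup_mid",.035),("stain_mid",.049)]:
  for n,p in P.items():
    for r in place_of(p,t)[:3]:
        print(t,n,np.round(r["point"],1),round(r["confidence"],2),onz(p,r["point"],z).round(3))
save(P["side"],"sidec.png",crop=(160,140,420,350),k=3)
save(P["scene"],"scenec.png",crop=(130,120,400,330),k=2.9)
E
```

```text
magazine scene [269.9 230. ] 0.71 [0.545 0.058 0.   ]
magazine side [284.6 219.6] 0.82 [0.558 0.065 0.   ]
dish_1 scene [267.7 213.1] 0.63 [ 0.607 -0.016  0.   ]
dish_1 scene [210.3 303.4] 0.62 [0.478 0.395 0.   ]
dish_1 scene [270.6 224. ] 0.52 [0.563 0.03  0.   ]
dish_1 side [312.2 196.4] 0.9 [0.694 0.149 0.   ]
dish_1 side [227.  175.9] 0.78 [0.498 0.407 0.   ]
dish_1 side [287.5 209.2] 0.64 [0.59  0.114 0.   ]
dish_4 scene [267.7 213.1] 0.63 [0.558 0.051 0.051]
dish_4 scene [210.3 303.4] 0.62 [0.438 0.432 0.051]
dish_4 scene [270.6 224. ] 0.52 [0.517 0.094 0.051]
dish_4 side [312.2 196.4] 0.9 [0.651 0.071 0.051]
dish_4 side [227.  175.9] 0.78 [0.469 0.31  0.051]
dish_4 side [287.5 209.2] 0.64 [0.555 0.039 0.051]
pusher_grip scene [269.6 283.8] 0.66 [0.374 0.296 0.043]
pusher_grip side [202.8 187.4] 0.6 [0.38  0.285 0.043]
pusher_tip scene [309.  250.6] 0.79 [0.39  0.088 0.007]
pusher_tip side [285.7 221.9] 0.73 [0.551 0.042 0.007]
pusher_tip side [225.  225.8] 0.66 [0.388 0.1   0.007]
pusher_mid scene [291.7 275.5] 0.84 [0.371 0.205 0.007]
pusher_mid scene [269.5 280.1] 0.75 [0.4
[... 188 characters left out ...]
e [212.  213.2] 0.97 [0.377 0.193 0.   ]
nest scene [347.6 189. ] 0.67 [ 0.473 -0.308  0.   ]
nest scene [267.4 279.7] 0.29 [0.418 0.246 0.   ]
nest side [323.8 310.5] 0.97 [ 0.478 -0.307  0.   ]
nest_seat scene [344.4 188.1] 0.61 [ 0.485 -0.308  0.   ]
nest_seat side [320.9 311.6] 0.63 [ 0.47  -0.307  0.   ]
timer_mid scene [259.2 179.5] 0.74 [ 0.759 -0.173  0.009]
timer_mid side [324.4 210.7] 0.89 [0.679 0.044 0.009]
cup_mid scene [344.5 211.5] 0.63 [ 0.387 -0.113  0.035]
cup_mid side [255.5 262.2] 0.72 [ 0.392 -0.124  0.035]
stain_mid scene [257.2 179.6] 0.57 [ 0.717 -0.107  0.049]
stain_mid scene [270.6 224.1] 0.24 [0.518 0.092 0.049]
stain_mid side [200.9 187.7] 0.16 [0.372 0.274 0.049]
```

View pics/sidec.png

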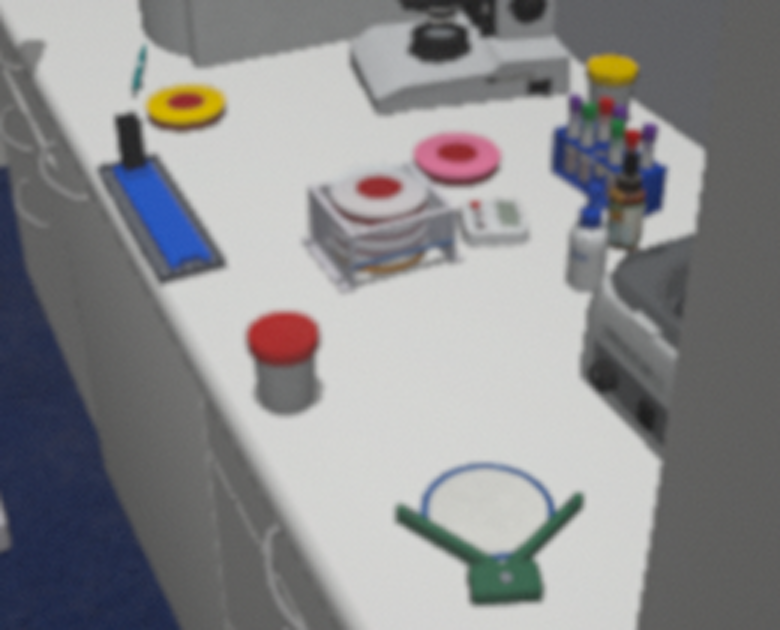

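View pics/scenec.png

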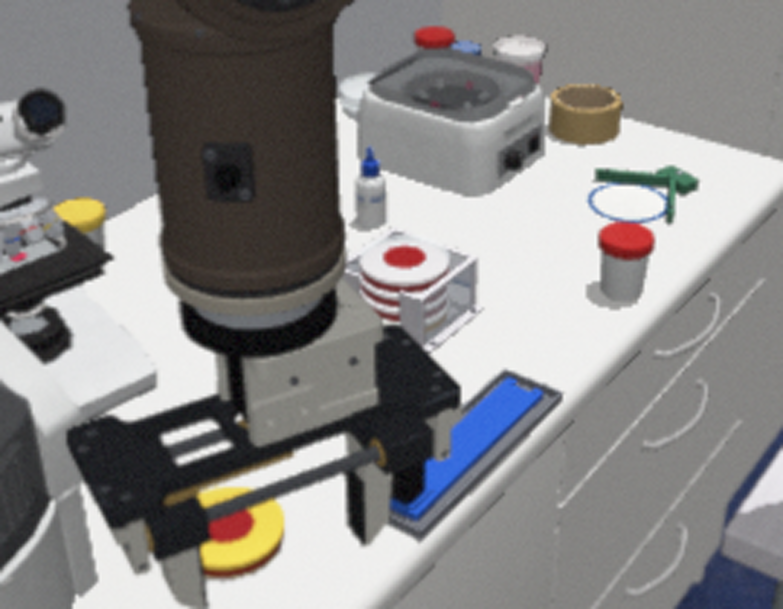

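```bash
python3 - <<'E'
from h import *
s=observe();T=toolT(s);print(T.round(3))
p=snap("wrist")
for px in [(0,0),(560,0),(280,0),(280,230),(0,230),(560,230)]: print(px,onz(p,px,0).round(3))
E
```

```text
[[ 0.907  0.     0.42   0.263]
 [-0.42   0.     0.907  0.567]
 [ 0.    -1.     0.     0.249]
 [ 0.     0.     0.     1.   ]]
(0, 0) [-0.064  0.366  0.   ]
(560, 0) [0.205 0.944 0.   ]
(280, 0) [0.075 0.653 0.   ]
(280, 230) [0.324 0.537 0.   ]
(0, 230) [0.158 0.179 0.   ]
(560, 230) [0.49  0.894 0.   ]
```

>>> {"op": "arm_command", "data": {
  "plan": [
    [[0.387,-0.15,-0.39],[0,65.2,0]],
    [[0.387,-0.15,-0.39],[0,65.2,0]],
    [[0.387,-0.15,-0.39],[0,65.2,0]],
    [[0.387,-0.15,-0.39],[0,65.2,0]],
    [[0.387,-0.15,-0.39],[0,65.2,0]]
  ]
}}

```text
clock: 2.0
position: [0.3453, 0.3385, 0.3152]
ee_rot: [-1.365, 0.924, -0.924]
force: [1.2, 0.0, 0.9]
width: 1.001
```

```bash
python3 - <<'E'
from h import *
print(toolT(observe()).round(3))
T=toolT(observe());g=np.array([.45,.05,.40]);print((T[:3,:3].T@(g-T[:3,3])).round(3), np.degrees(np.arctan2(T[1,2],T[0,2])))
E
```

```text
[[ 0.372  0.     0.928  0.345]
 [-0.928  0.001  0.372  0.338]
 [-0.001 -1.     0.     0.315]
 [ 0.     0.     0.     1.   ]]
[ 0.307 -0.085 -0.01 ] 21.81551163034426
```

>>> {"op": "arm_command", "data": {
  "plan": [
    [[0.307,-0.085,-0.01],[0,21.8,0]],
    [[0.307,-0.085,-0.01],[0,21.8,0]],
    [[0.307,-0.085,-0.01],[0,21.8,0]],
    [[0.307,-0.085,-0.01],[0,21.8,0]],
    [[0.307,-0.085,-0.01],[0,21.8,0]]
  ]
}}

```text
clock: 2.5
position: [0.4287, 0.1124, 0.3821]
ee_rot: [-1.211, 1.204, -1.204]
force: [1.1, 0.8, 0.3]
width: 0.998
```

>>> {"op": "arm_command", "data": {
  "plan": [
    [[0.06,0,0],[0,0,0]],
    [[0.06,0,0],[0,0,0]]
  ]
}}

```text
clock: 2.7
position: [0.4291, 0.0484, 0.3821]
ee_rot: [-1.207, 1.209, -1.211]
force: [-0.6, -0.5, -0.1]
width: 0.993
```

```bash
python3 - <<'E'
from h import *
print(toolT(observe()).round(3))
p=snap("wrist"); save(p,"w1.png",k=1.4)
for t,z in [("magazine",0),("pusher_grip",.043),("pusher_tip",.0075),("pusher_mid",.0075),("tray",0),("dish_4",.051)]:
    for r in place_of(p,t)[:2]:
        print(t,np.round(r["point"],1),round(r["confidence"],2),onz(p,r["point"],z).round(4))
E
```

```text
[[-0.002  0.002  1.     0.429]
 [-1.     0.    -0.002  0.048]
 [-0.    -1.     0.002  0.382]
 [ 0.     0.     0.     1.   ]]
pusher_grip [303.8 331.8] 0.57 [ 0.4709 -0.2654  0.043 ]
pusher_grip [441.8 246.1] 0.43 [ 0.7081 -0.0873  0.043 ]
pusher_tip [252.3 139.3] 0.81 [0.3804 0.092  0.0075]
pusher_mid [248.8  68.6] 0.62 [0.3782 0.2005 0.0075]
tray [248.9  66.9] 0.59 [0.3777 0.204  0.    ]
dish_4 [440.7  96.8] 0.8 [0.6642 0.1568 0.051 ]
dish_4 [362.9 165.9] 0.65 [0.5564 0.0542 0.051 ]
```

View pics/w1.png

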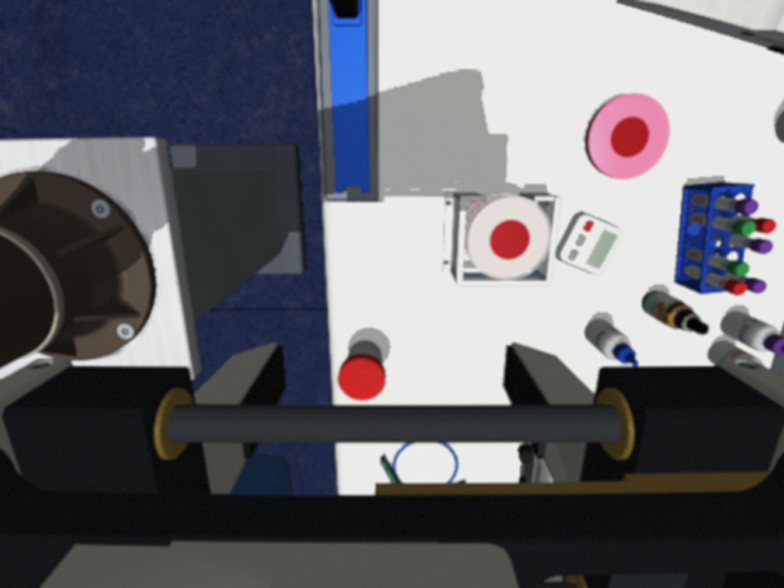

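```bash
python3 - <<'E'
from h import *
p=snap("wrist"); save(p,"w2a.png",crop=(300,120,460,220),k=5);save(p,"w2b.png",crop=(215,0,295,155),k=3.8)
import pickle; pickle.dump(p,open("w2.pkl","wb"))
E
```

```text
(no output)
```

View pics/w2a.png

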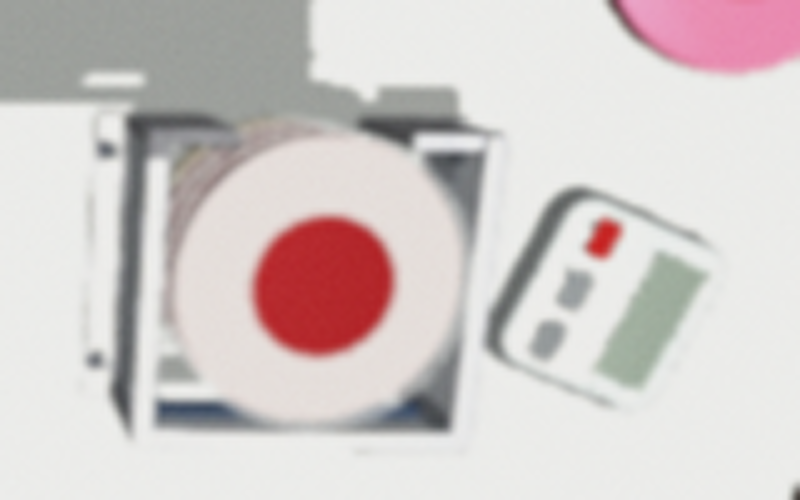

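View pics/w2b.png

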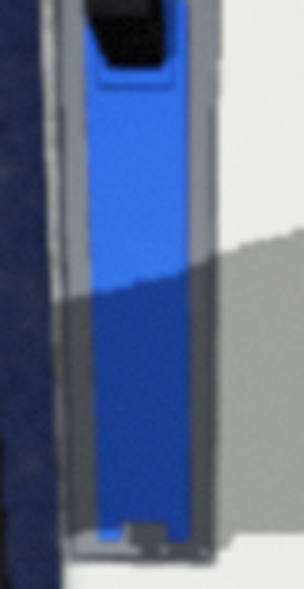

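```bash
python3 - <<'E'
from h import *
import pickle; p=pickle.load(open("w2.pkl","rb"))
f=lambda c:(300+c[0]/5-.5,120+c[1]/5-.5)
for n,c,z in [("Lfront outer top",(135,440),.06),("Rfront outer top",(468,434),.06),("Rrear outer top",(503,135),.06),("slotL",(235,128),.06),("slotR",(360,128),.06),("innerL rear",(167,155),.06),("innerL front",(155,428),.06),("innerR rear",(487,150),.06),("innerR front",(453,430),.06),("spot",(324,285),.068),("footL rear",(98,113),0.002),("footL front",(83,388),.002)]:
  print(n,onz(p,f(c),z).round(4))
g=lambda c:(215+c[0]/3.8-.5,c[1]/3.8-.5)
for n,c,z in [("trayR front",(215,560),.011),("trayL front",(70,555),.011),("trayR back",(218,20),.011),("trayL back",(58,20),.011),("tip L",(97,540),.012),("tip R",(190,540),.012),("bladeL",(87,50),.012),("bladeR",(188,50),.012)]:
  print(n,onz(p,g(c),z).round(4))
E
```

```text
Lfront outer top [ 0.5001 -0.0022  0.06  ]
Rfront outer top [0.6067 0.0007 0.06  ]
Rrear outer top [0.6061 0.0949 0.06  ]
slotL [0.525 0.096 0.06 ]
slotR [0.5626 0.0964 0.06  ]
innerL rear [0.505  0.0878 0.06  ]
innerL front [0.5063 0.0019 0.06  ]
innerR rear [0.6018 0.0904 0.06  ]
innerR front [0.6017 0.002  0.06  ]
spot [0.5538 0.0501 0.068 ]
footL rear [0.4908 0.0952 0.002 ]
footL front [ 0.4899 -0.0008  0.002 ]
trayR front [0.4102 0.0874 0.011 ]
trayL front [0.3468 0.0891 0.011 ]
trayR back [0.4115 0.2942 0.011 ]
trayL back [0.3495 0.2938 0.011 ]
tip L [0.3589 0.0957 0.012 ]
tip R [0.3994 0.096  0.012 ]
bladeL [0.3606 0.2833 0.012 ]
bladeR [0.3999 0.2835 0.012 ]
```

>>> {"op": "arm_command", "data": {
  "plan": [
    [[-0.05,0.02,-0.01],[0,0,0]],
    [[-0.1,0.04,-0.02],[0,0,0]],
    [[-0.14,0.06,-0.03],[0,0,0]],
    [[-0.18,0.08,-0.04],[0,0,0]],
    [[-0.22,0.1,-0.049],[0,0,0]]
  ]
}}

```text
clock: 3.6
position: [0.377, 0.2768, 0.2802]
ee_rot: [-1.213, 1.203, -1.202]
force: [0.5, -0.3, 0.2]
width: 1.001
```

>>> {"op": "arm_command", "data": {
  "plan": [
    [[-0.02,0.04,0],[0,0,0]],
    [[-0.02,0.08,0],[0,0,0]],
    [[-0.02,0.12,0],[0,0,0]],
    [[-0.02,0.14,0],[0,0,0]],
    [[-0.02,0.14,0],[0,0,0]]
  ]
}}

```text
clock: 4.1
position: [0.3763, 0.2936, 0.1385]
ee_rot: [-1.219, 1.204, -1.204]
force: [0.0, -0.2, 0.2]
width: 0.999
```

```bash
python3 - <<'E'
from h import *
print(toolT(observe()).round(4))
p=snap("wrist"); save(p,"w3.png",k=1.4)
P=[snap("scene"),snap("side")]
rs=[]
for q in P:
    r=place_of(q,"pusher_grip"); print([(a["point"],a["confidence"]) for a in r[:2]]); rs.append(ray(q,r[0]["point"]))
print(tri(rs)); save(P[1],"s3.png",crop=(150,120,350,270),k=4)
E
```

```text
[[ 0.0081 -0.0041  1.      0.3763]
 [-1.     -0.0043  0.0081  0.2936]
 [ 0.0043 -1.     -0.0041  0.1385]
 [ 0.      0.      0.      1.    ]]
[([268.0, 282.7], 0.82)]
[([199.8, 185.7], 0.61)]
(array([0.37586643, 0.29794614, 0.04512139]), [np.float64(0.002087649436905916), np.float64(0.002087649436905889)])
```

View pics/w3.png

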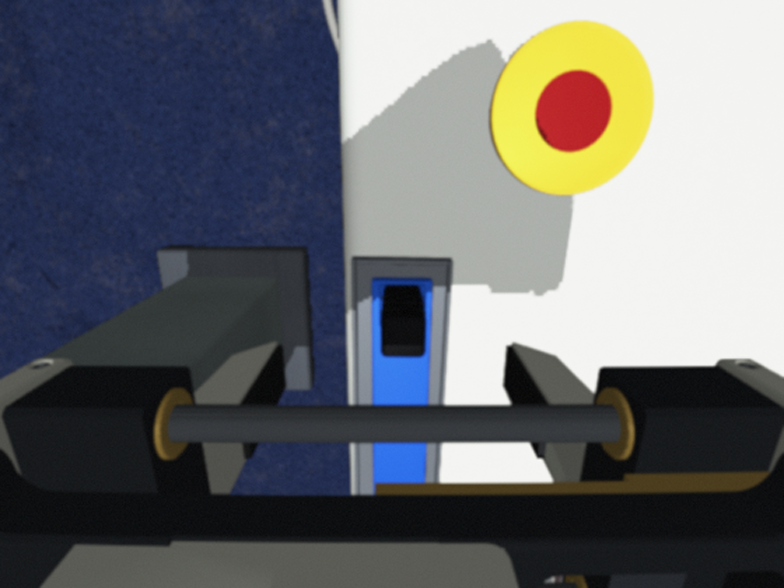

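View pics/s3.png

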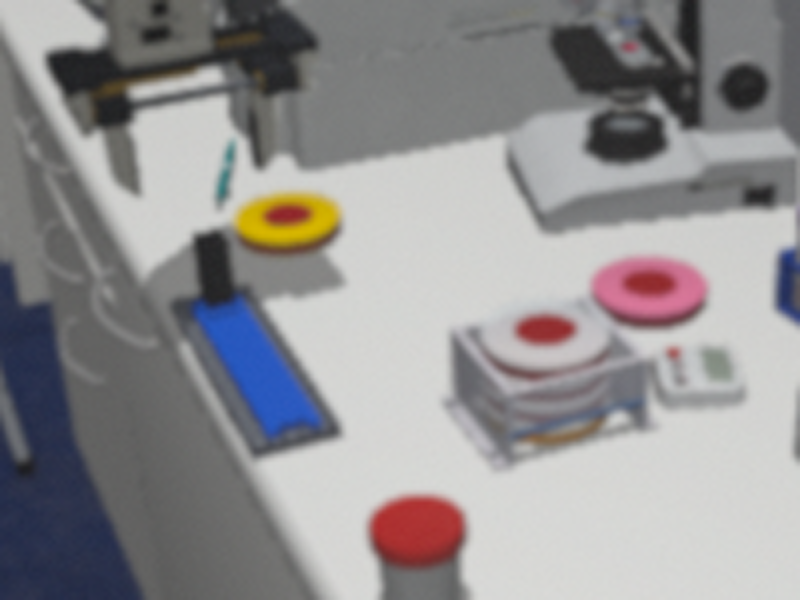

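```bash
python3 - <<'E'
from h import *
p=snap("wrist"); save(p,"w3c.png",crop=(230,170,350,320),k=4)
f=lambda c:(c[0]/1.4-.5,c[1]/1.4-.5)
for n,c,z in [("top TL",(383,313),.073),("topBL",(383,355),.073),("topBR",(426,355),.073),("trayRL",(352,259),.011),("trayRR",(452,259),.011),("blade rear L",(372,279),.012),("blade rear R",(433,279),.012)]:
  print(n,onz(p,f(c),z).round(4))
E
```

```text
top TL [0.3719 0.3016 0.073 ]
topBL [0.3718 0.2776 0.073 ]
topBR [0.395  0.2777 0.073 ]
trayRL [0.3502 0.3164 0.011 ]
trayRR [0.4154 0.3168 0.011 ]
blade rear L [0.3632 0.3033 0.012 ]
blade rear R [0.4034 0.3035 0.012 ]
```

View pics/w3c.png

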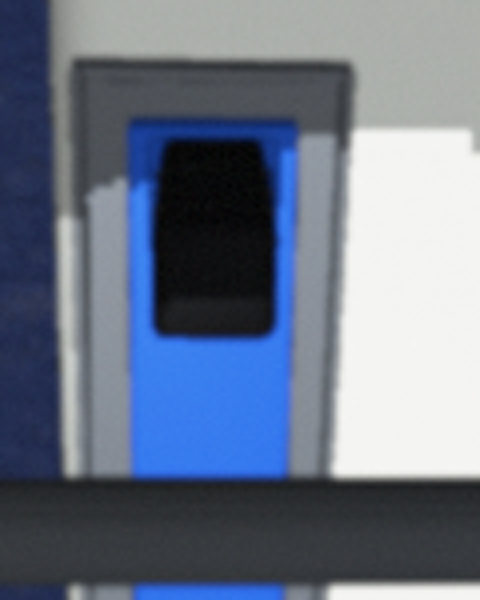

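>>> {"op": "arm_command", "data": {
  "plan": [
    [[0,0,0],[0,0,0]],
    [[0,0,0],[0,0,0]]
  ]
}}

```text
clock: 4.6
position: [0.3786, 0.2943, 0.1419]
ee_rot: [-1.211, 1.204, -1.204]
force: [0.0, -1.3, 0.9]
width: 0.996
```

```bash
python3 - <<'E'
from h import *
T=toolT(observe());print(T.round(4))
g=np.array([.383,.290,.045]);print((T[:3,:3].T@(g-T[:3,3])).round(4))
E
```

```text
[[ 6.500e-03  8.000e-04  1.000e+00  3.786e-01]
 [-1.000e+00  1.000e-03  6.500e-03  2.943e-01]
 [-1.000e-03 -1.000e+00  8.000e-04  1.419e-01]
 [ 0.000e+00  0.000e+00  0.000e+00  1.000e+00]]
[0.0045 0.0969 0.0043]
```

>>> {"op": "arm_command", "data": {
  "plan": [
    [[0.004,0.02,0.004],[0,0,0]],
    [[0.004,0.045,0.004],[0,0,0]],
    [[0.004,0.07,0.004],[0,0,0]],
    [[0.004,0.09,0.004],[0,0,0]],
    [[0.004,0.097,0.004],[0,0,0]]
  ]
}}

```text
clock: 5.1
position: [0.3817, 0.2895, 0.0429]
ee_rot: [-1.214, 1.205, -1.205]
force: [-0.4, -0.9, -0.4]
width: 0.998
```

>>> {"op": "arm_command", "data": {
  "plan": [
    [[0,0,0],[0,0,0]],
    [[0,0,0],[0,0,0]],
    [[0,0,0],[0,0,0]]
  ]
}}

```text
clock: 5.4
position: [0.3829, 0.2906, 0.0452]
ee_rot: [-1.21, 1.204, -1.204]
force: [-0.3, 1.1, 0.4]
width: 0.997
```

>>> {"op": "arm_command", "data": {
  "plan": [
    [[0,0,0],[0,0,0]],
    [[0,0,0],[0,0,0]],
    [[0,0,0],[0,0,0]],
    [[0,0,0],[0,0,0]],
    [[0,0,0],[0,0,0]]
  ],
  "fingers": 1,
  "squeeze": 40
}}

```text
clock: 5.9
position: [0.3824, 0.2901, 0.0443]
ee_rot: [-1.212, 1.204, -1.204]
force: [0.2, 0.8, 0.0]
width: 0.614
```

>>> {"op": "arm_command", "data": {
  "plan": [
    [[0,0,0],[0,0,0]],
    [[0,0,0],[0,0,0]],
    [[0,0,0],[0,0,0]],
    [[0,0,0],[0,0,0]],
    [[0,0,0],[0,0,0]]
  ]
}}

```text
clock: 6.4
position: [0.3823, 0.2901, 0.0442]
ee_rot: [-1.212, 1.204, -1.204]
force: [-0.1, 0.3, -0.1]
width: 0.264
```

>>> {"op": "arm_command", "data": {
  "plan": [
    [[0,0,0],[0,0,0]],
    [[0,0,0],[0,0,0]],
    [[0,0,0],[0,0,0]],
    [[0,0,0],[0,0,0]]
  ]
}}

```text
clock: 6.8
position: [0.3823, 0.2901, 0.0442]
ee_rot: [-1.212, 1.204, -1.204]
force: [-0.1, 0.1, -0.2]
width: 0.262
```

>>> {"op": "arm_command", "data": {
  "plan": [
    [[0,-0.01,0],[0,0,0]],
    [[0,-0.02,0],[0,0,0]],
    [[-0.01,-0.035,0],[0,0,0]],
    [[-0.025,-0.04,0],[0,0,0]],
    [[-0.04,-0.04,0.01],[0,0,0]]
  ]
}}

```text
clock: 7.3
position: [0.3916, 0.332, 0.0857]
ee_rot: [-1.211, 1.204, -1.202]
force: [-0.7, 0.5, -1.1]
width: 0.264
```

>>> {"op": "arm_command", "data": {
  "plan": [
    [[0,0,0.03],[0,0,0]],
    [[0,0,0.07],[0,0,0]],
    [[0,0,0.11],[0,0,0]],
    [[0,0,0.14],[0,0,0]],
    [[0,0,0.16],[0,0,0]]
  ]
}}

```text
clock: 7.8
position: [0.5547, 0.3316, 0.0846]
ee_rot: [-1.21, 1.204, -1.206]
force: [-0.4, 0.4, -2.0]
width: 0.259
```

>>> {"op": "arm_command", "data": {
  "plan": [
    [[0,0,0],[0,0,0]],
    [[0,0,0],[0,0,0]],
    [[0,0,0],[0,0,0]]
  ]
}}

```text
clock: 8.1
position: [0.5508, 0.332, 0.0841]
ee_rot: [-1.214, 1.204, -1.203]
force: [0.1, -0.4, -0.7]
width: 0.262
```

```bash
python3 - <<'E'
from h import *
T=toolT(observe());print(T.round(4))
p=snap("side"); save(p,"s4.png",crop=(150,120,350,270),k=4)
q=snap("scene"); save(q,"c4.png",crop=(150,120,350,270),k=4)
w=snap("wrist"); save(w,"w4.png",k=1.4)
for t in ["pusher_tip","magazine","dish_4"]:
  for n,c in [("side",p),("scene",q)]:
    print(t,n,[(np.round(a["point"],1),round(a["confidence"],2)) for a in place_of(c,t)[:3]])
print("pred tip", proj(p,T[:3,3]+[0,-.192,-.039]), proj(q,T[:3,3]+[0,-.192,-.039]))
E
```

```text
[[ 7.700e-03 -1.100e-03  1.000e+00  5.508e-01]
 [-1.000e+00  1.000e-04  7.700e-03  3.320e-01]
 [-1.000e-04 -1.000e+00 -1.100e-03  8.410e-02]
 [ 0.000e+00  0.000e+00  0.000e+00  1.000e+00]]
pusher_tip side [(array([272.2, 193.2]), 0.56)]
pusher_tip scene [(array([249.6, 228.6]), 0.79)]
magazine side [(array([285.7, 220.3]), 0.7)]
magazine scene [(array([269.4, 229.1]), 0.56)]
dish_4 side [(array([312.8, 196.4]), 0.94), (array([287.8, 208.5]), 0.81), (array([286.2, 222.2]), 0.44)]
dish_4 scene [(array([268.7, 212.3]), 0.97), (array([210.2, 303.3]), 0.65), (array([270.3, 224.7]), 0.53)]
pred tip [[271.61281692 195.27126651]] [[251.23574786 229.29799686]]
```

View pics/s4.png

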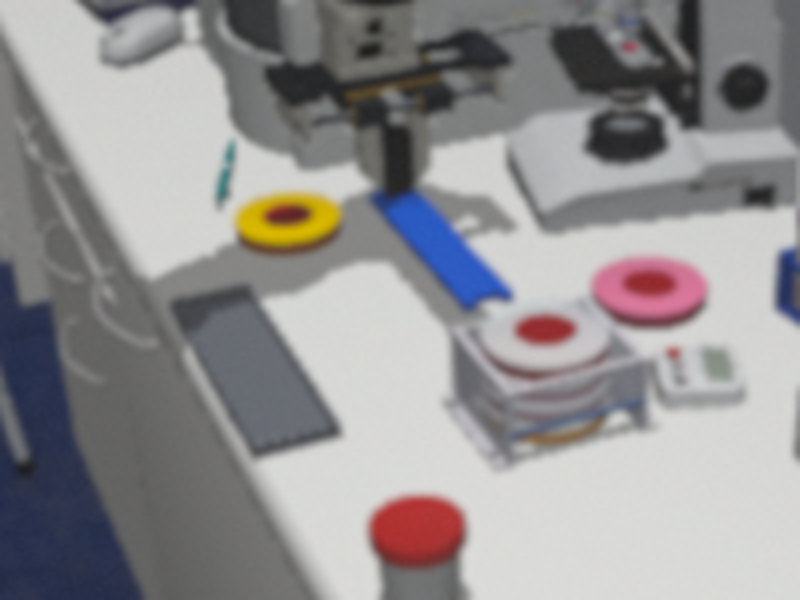

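View pics/c4.png

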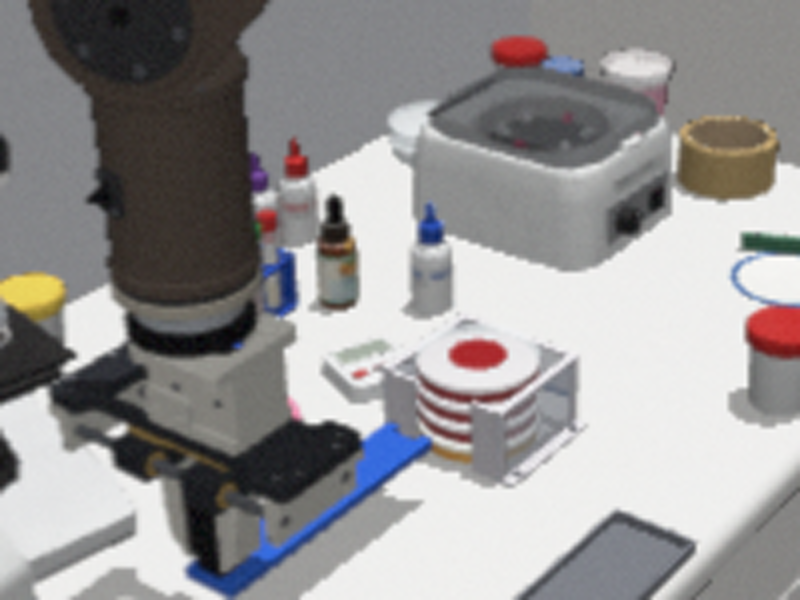

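View pics/w4.png

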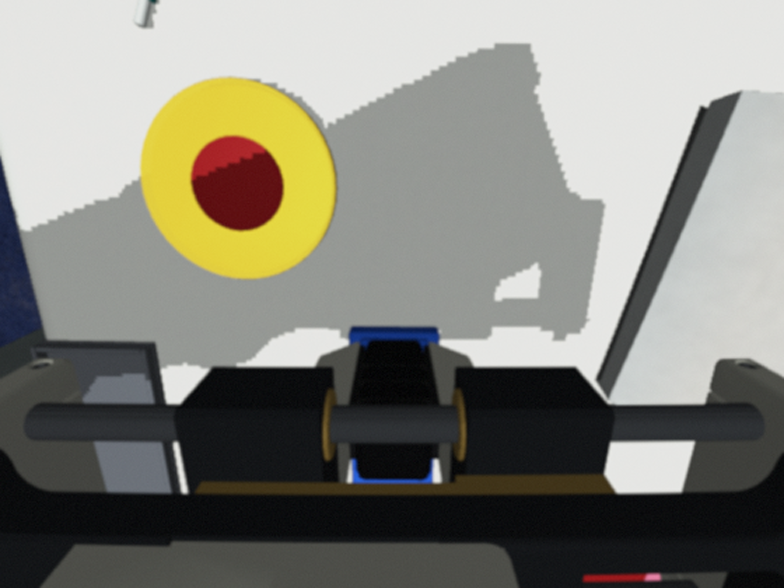

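```bash
python3 - <<'E'
from h import *
for n,cr in [("scene",(225,190,325,255)),("side",(250,170,330,250))]:
    p=snap(n); k=7
    im=cv2.resize(p["color"][cr[1]:cr[3],cr[0]:cr[2],::-1],None,fx=k,fy=k,interpolation=cv2.INTER_CUBIC)
    def L(a,b,col):
        q=proj(p,np.array([a,b])); q=((q-[cr[0],cr[1]]+.5)*k).astype(int); cv2.line(im,tuple(map(int,q[0])),tuple(map(int,q[1])),col,1)
    cx,cy=.5536,.051
    for z,col in [(.06,(0,255,0)),(0,(255,0,255))]:
        X=.0515
        pts=[(cx-X,cy-.0535,z),(cx+X,cy-.0535,z),(cx+X,cy+.0455,z),(cx-X,cy+.0455,z)]
        for i in range(4): L(pts[i],pts[(i+1)%4],col)
    for sx in (-.026,.026): L((cx+sx,cy+.0455,0),(cx+sx,cy+.0455,.06),(0,255,255))
    cv2.imwrite(f"pics/ov_{n}.png",im)
E
```

```text
(no output)
```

View pics/ov_scene.png

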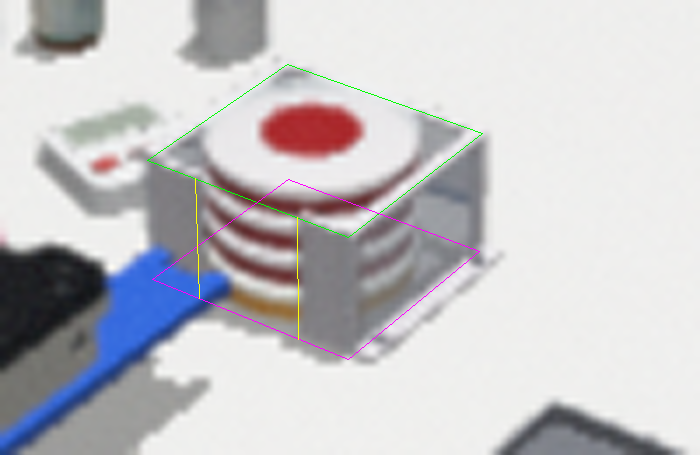

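View pics/ov_side.png

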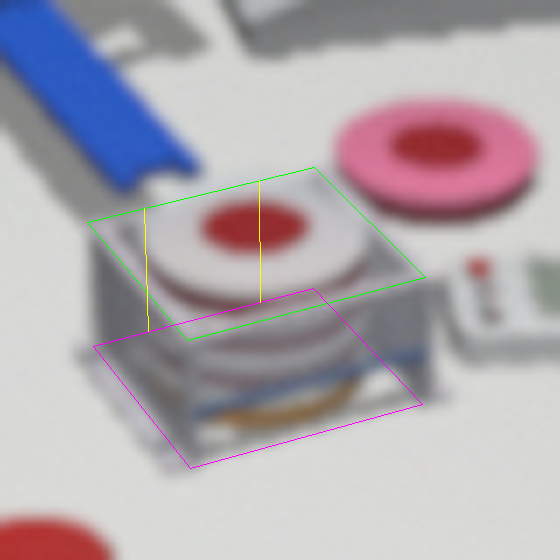

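>>> {"op": "arm_command", "data": {
  "plan": [
    [[0,0.01,0.002],[0,0.44,0]],
    [[0,0.02,0.002],[0,0.44,0]],
    [[0,0.03,0.002],[0,0.44,0]],
    [[0,0.038,0.002],[0,0.44,0]],
    [[0,0.038,0.002],[0,0.44,0]]
  ]
}}

```text
clock: 9.15
position: [0.5532, 0.3306, 0.0444]
ee_rot: [-1.212, 1.211, -1.21]
force: [-0.1, -0.6, -0.3]
width: 0.26
```

>>> {"op": "arm_command", "data": {
  "plan": [
    [[0,0,0],[0,0,0]],
    [[0,0,0],[0,0,0]],
    [[0,0,0],[0,0,0]]
  ]
}}

```text
clock: 9.45
position: [0.5544, 0.3314, 0.0467]
ee_rot: [-1.208, 1.21, -1.21]
force: [0.5, 0.2, -1.6]
width: 0.258
```

```bash
python3 - <<'E'
from h import *
s=observe();T=toolT(s);print(T.round(4),s["force"].round(2),s["ft_torque"].round(3))
p=snap("scene"); save(p,"c5.png",crop=(170,190,310,300),k=5.5)
p=snap("side"); save(p,"s5.png",crop=(210,130,340,250),k=5)
E
```

```text
[[-1.200e-03  7.000e-04  1.000e+00  5.544e-01]
 [-1.000e+00  5.000e-04 -1.200e-03  3.314e-01]
 [-5.000e-04 -1.000e+00  7.000e-04  4.670e-02]
 [ 0.000e+00  0.000e+00  0.000e+00  1.000e+00]] [ 0.53  0.23 -1.55] [-0.011  0.074 -0.016]
```

View pics/c5.png

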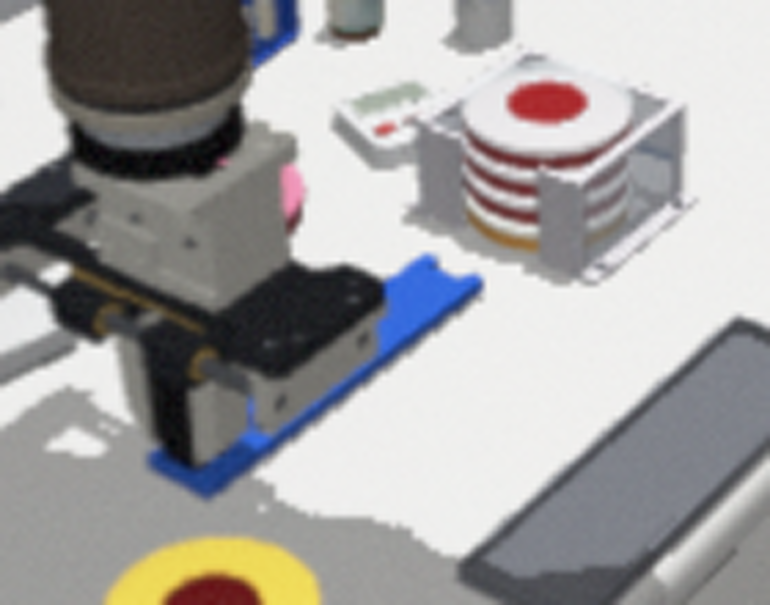

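View pics/s5.png

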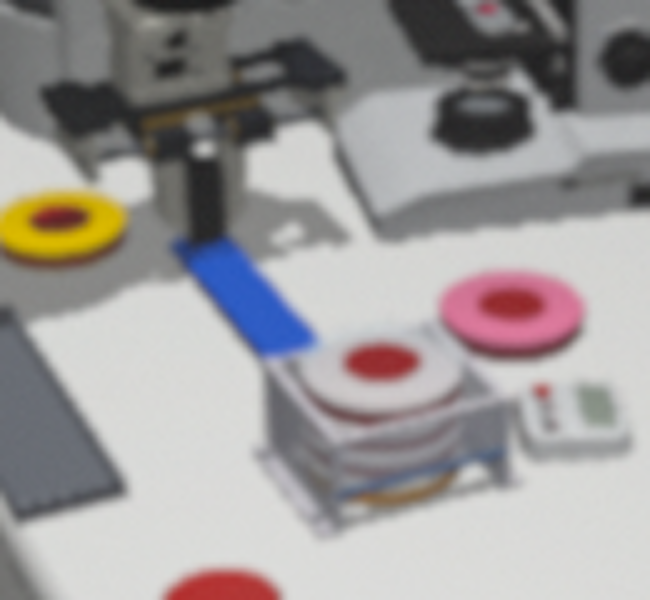

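>>> {"op": "arm_command", "data": {
  "plan": [
    [[0,0.002,0],[0,0,0]],
    [[0,0.004,0],[0,0,0]],
    [[0,0.0045,0],[0,0,0]],
    [[0,0.0045,0],[0,0,0]],
    [[0,0.0045,0],[0,0,0]]
  ]
}}

```text
clock: 10.05
position: [0.5541, 0.3312, 0.0417]
ee_rot: [-1.209, 1.21, -1.21]
force: [0.2, -0.3, -0.6]
width: 0.261
```

>>> {"op": "arm_command", "data": {
  "plan": [
    [[0,0.0005,0],[0,0,0]],
    [[0,0.001,0],[0,0,0]],
    [[0,0.001,0],[0,0,0]],
    [[0,0.001,0],[0,0,0]]
  ]
}}

```text
clock: 10.45
position: [0.5542, 0.3313, 0.0413]
ee_rot: [-1.208, 1.21, -1.21]
force: [-1.5, -0.7, 5.7]
width: 0.257
```

```bash
python3 - <<'E'
from h import *
s=observe();T=toolT(s);print(T.round(4),s["force"].round(2),s["ft_torque"].round(3))
E
```

```text
[[-1.200e-03  2.000e-04  1.000e+00  5.542e-01]
 [-1.000e+00  3.000e-04 -1.200e-03  3.313e-01]
 [-3.000e-04 -1.000e+00  2.000e-04  4.130e-02]
 [ 0.000e+00  0.000e+00  0.000e+00  1.000e+00]] [-1.5  -0.66  5.67] [-0.318  0.461  0.057]
```

>>> {"op": "arm_command", "data": {
  "plan": [
    [[0.005,-0.0004,0],[0,0,0]],
    [[0.015,-0.0004,0],[0,0,0]],
    [[0.025,-0.0004,0],[0,0,0]],
    [[0.035,-0.0004,0],[0,0,0]],
    [[0.038,-0.0004,0],[0,0,0]]
  ]
}}

```text
clock: 10.95
position: [0.5545, 0.2911, 0.0413]
ee_rot: [-1.208, 1.211, -1.212]
force: [0.3, 1.6, 0.5]
width: 0.264
```

```bash
python3 - <<'E'
from h import *
s=observe();T=toolT(s);print(T.round(4),s["force"].round(2),s["ft_torque"].round(3))
p=snap("scene"); save(p,"c6.png",crop=(190,190,310,280),k=6)
E
```

```text
[[-3.400e-03  3.000e-04  1.000e+00  5.545e-01]
 [-1.000e+00 -6.000e-04 -3.400e-03  2.911e-01]
 [ 6.000e-04 -1.000e+00  3.000e-04  4.130e-02]
 [ 0.000e+00  0.000e+00  0.000e+00  1.000e+00]] [0.33 1.64 0.5 ] [ 0.322 -0.015  0.009]
```

View pics/c6.png

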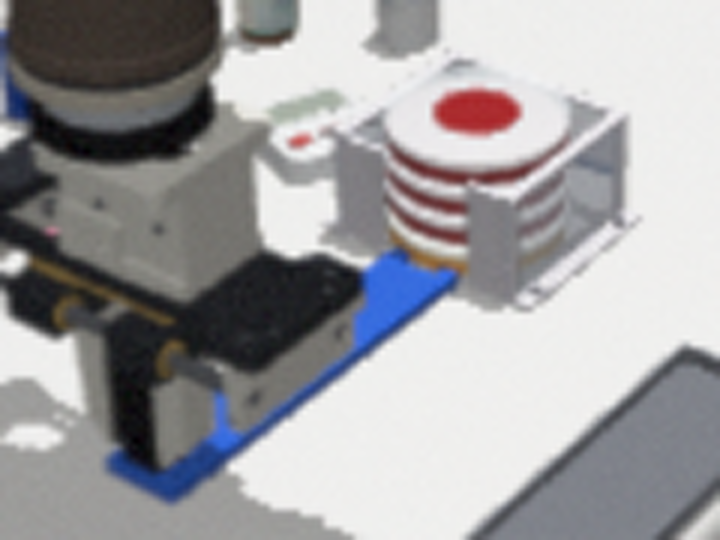

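>>> {"op": "arm_command", "data": {
  "plan": [
    [[0.008,0,0],[0,0,0]],
    [[0.016,0,0],[0,0,0]],
    [[0.024,0,0],[0,0,0]],
    [[0.032,0,0],[0,0,0]],
    [[0.04,0,0],[0,0,0]]
  ]
}}

```text
clock: 11.5
position: [0.5541, 0.2529, 0.0413]
ee_rot: [-1.208, 1.21, -1.21]
force: [1.1, 3.8, 2.1]
width: 0.261
```

```bash
python3 - <<'E'
from h import *
s=observe();T=toolT(s);print(T.round(4),s["force"].round(2),s["ft_torque"].round(3))
p=snap("side"); save(p,"s7.png",crop=(230,150,340,250),k=6)
E
```

```text
[[-1.000e-03  4.000e-04  1.000e+00  5.541e-01]
 [-1.000e+00  4.000e-04 -1.000e-03  2.529e-01]
 [-4.000e-04 -1.000e+00  4.000e-04  4.130e-02]
 [ 0.000e+00  0.000e+00  0.000e+00  1.000e+00]] [1.14 3.76 2.13] [0.62  0.042 0.059]
```

View pics/s7.png

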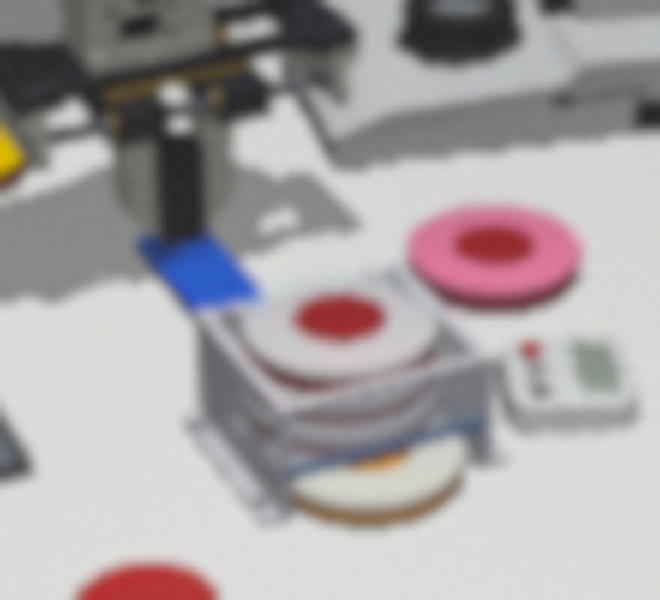

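>>> {"op": "arm_command", "data": {
  "plan": [
    [[0.009,0,0],[0,0,0]],
    [[0.018,0,0],[0,0,0]],
    [[0.027,0,0],[0,0,0]],
    [[0.036,0,0],[0,0,0]],
    [[0.045,0,0],[0,0,0]]
  ]
}}

```text
clock: 12.05
position: [0.5539, 0.2076, 0.0413]
ee_rot: [-1.208, 1.21, -1.21]
force: [-0.7, 4.6, 4.8]
width: 0.259
```

>>> {"op": "arm_command", "data": {
  "plan": [
    [[0.009,0,0],[0,0,0]],
    [[0.018,0,0],[0,0,0]],
    [[0.027,0,0],[0,0,0]],
    [[0.036,0,0],[0,0,0]],
    [[0.045,0,0],[0,0,0]]
  ]
}}

```text
clock: 12.55
position: [0.5538, 0.1628, 0.0413]
ee_rot: [-1.208, 1.21, -1.21]
force: [0.0, 6.1, 4.2]
width: 0.261
```

>>> {"op": "arm_command", "data": {
  "plan": [
    [[0.007,0,0],[0,0,0]],
    [[0.014,0,0],[0,0,0]],
    [[0.02,0,0],[0,0,0]],
    [[0.025,0,0],[0,0,0]],
    [[0.028,0,0],[0,0,0]]
  ]
}}

```text
clock: 13.05
position: [0.5537, 0.1346, 0.0413]
ee_rot: [-1.208, 1.211, -1.21]
force: [-0.4, 5.4, 4.6]
width: 0.259
```

```bash
python3 - <<'E'
from h import *
s=observe();T=toolT(s);print(T.round(4),s["force"].round(2),s["ft_torque"].round(3))
p=snap("side"); save(p,"s8.png",crop=(230,150,340,250),k=6)
q=snap("scene"); save(q,"c8.png",crop=(200,160,340,270),k=5.5)
E
```

```text
[[-1.700e-03 -1.000e-04  1.000e+00  5.537e-01]
 [-1.000e+00  3.000e-04 -1.700e-03  1.346e-01]
 [-3.000e-04 -1.000e+00 -1.000e-04  4.130e-02]
 [ 0.000e+00  0.000e+00  0.000e+00  1.000e+00]] [-0.37  5.45  4.59] [ 0.957 -0.017 -0.046]
```

View pics/s8.png

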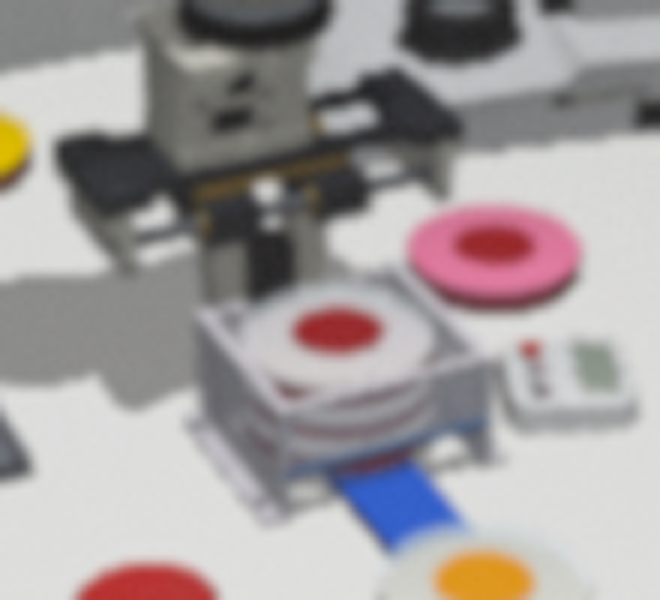

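View pics/c8.png

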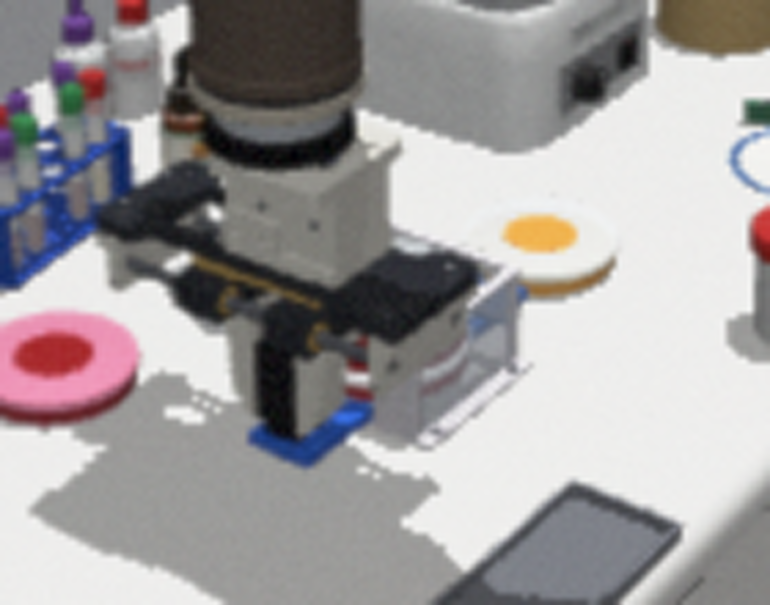

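>>> {"op": "arm_command", "data": {
  "plan": [
    [[-0.01,0,0],[0,0,0]],
    [[-0.025,0,0],[0,0,0]],
    [[-0.04,0,0],[0,0,0]],
    [[-0.055,0,0],[0,0,0]],
    [[-0.07,0,0],[0,0,0]]
  ]
}}

```text
clock: 13.65
position: [0.5543, 0.2005, 0.0413]
ee_rot: [-1.211, 1.211, -1.217]
force: [0.4, -9.6, 10.8]
width: 0.262
```

>>> {"op": "arm_command", "data": {
  "plan": [
    [[-0.015,0,0],[0,0,0]],
    [[-0.03,0,0],[0,0,0]],
    [[-0.045,0,0],[0,0,0]],
    [[-0.06,0,0],[0,0,0]],
    [[-0.075,0,0],[0,0,0]]
  ]
}}

```text
clock: 14.15
position: [0.5549, 0.2755, 0.0413]
ee_rot: [-1.211, 1.211, -1.217]
force: [0.4, -7.3, 9.3]
width: 0.258
```

>>> {"op": "arm_command", "data": {
  "plan": [
    [[-0.015,0,0],[0,0,0]],
    [[-0.03,0,0],[0,0,0]],
    [[-0.045,0,0],[0,0,0]],
    [[-0.052,0,0],[0,0,0]],
    [[-0.052,0,0],[0,0,0]]
  ]
}}

```text
clock: 14.65
position: [0.5549, 0.3299, 0.0413]
ee_rot: [-1.21, 1.209, -1.214]
force: [0.0, -1.5, 8.0]
width: 0.258
```

```bash
python3 - <<'E'
from h import *
s=observe();T=toolT(s);print(T.round(4),s["force"].round(2),s["ft_torque"].round(3))
p=snap("side"); save(p,"s9.png",crop=(170,120,350,270),k=4.4)
q=snap("scene"); save(q,"c9.png",crop=(200,160,340,270),k=5.5)
E
```

```text
[[-2.700e-03  4.000e-04  1.000e+00  5.549e-01]
 [-1.000e+00 -2.900e-03 -2.700e-03  3.299e-01]
 [ 2.900e-03 -1.000e+00  4.000e-04  4.130e-02]
 [ 0.000e+00  0.000e+00  0.000e+00  1.000e+00]] [ 0.05 -1.49  7.99] [-0.428  0.047 -0.06 ]
```

View pics/s9.png

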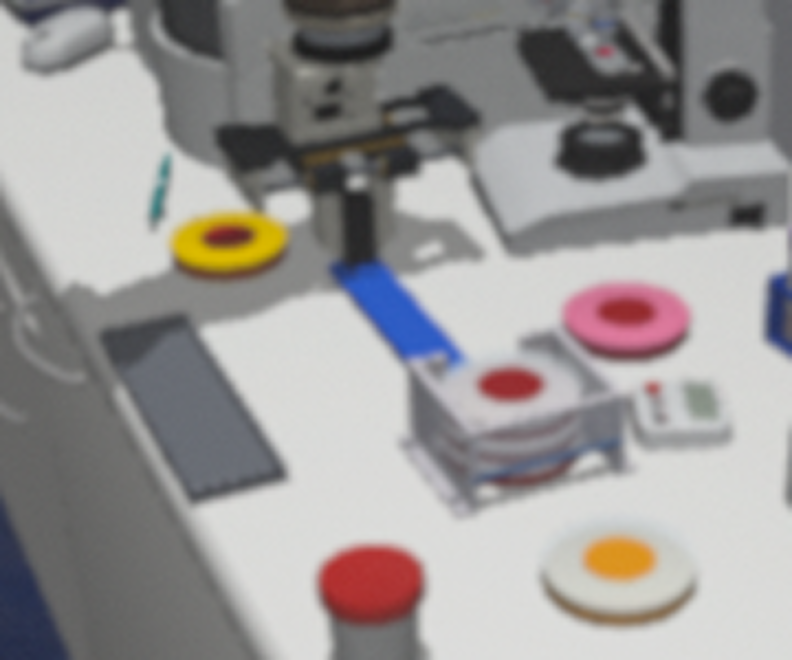

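View pics/c9.png

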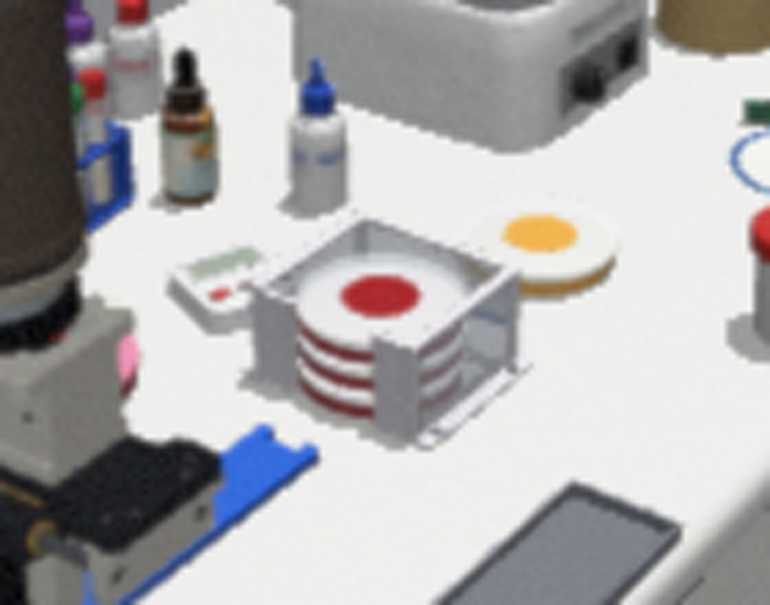

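>>> {"op": "arm_command", "data": {
  "plan": [
    [[0,-0.01,0],[0,0,0]],
    [[0,-0.025,0],[0,0,0]],
    [[0,-0.04,-0.01],[0,0,0]],
    [[0,-0.045,-0.03],[0,0,0]],
    [[0,-0.045,-0.06],[0,0,0]]
  ]
}}

```text
clock: 15.25
position: [0.4956, 0.3317, 0.088]
ee_rot: [-1.205, 1.21, -1.212]
force: [-0.6, 0.5, -0.3]
width: 0.264
```

>>> {"op": "arm_command", "data": {
  "plan": [
    [[0,0,-0.03],[0,0,0]],
    [[0.005,0,-0.06],[0,0,0]],
    [[0.015,0,-0.085],[0,0,0]],
    [[0.025,0,-0.105],[0,0,0]],
    [[0.04,0,-0.112],[0,0,0]]
  ]
}}

```text
clock: 15.75
position: [0.3797, 0.2922, 0.0868]
ee_rot: [-1.211, 1.209, -1.208]
force: [0.6, -0.9, -1.3]
width: 0.262
```

>>> {"op": "arm_command", "data": {
  "plan": [
    [[0,0,0],[0,0,0]],
    [[0,0,0],[0,0,0]],
    [[0,0,0],[0,0,0]]
  ]
}}

```text
clock: 16.05
position: [0.383, 0.2932, 0.0866]
ee_rot: [-1.207, 1.21, -1.21]
force: [-0.1, 0.4, -0.7]
width: 0.258
```

```bash
python3 - <<'E'
from h import *
T=toolT(observe());print(T.round(4))
g=np.array([.3823,.2901,.0465]);print((T[:3,:3].T@(g-T[:3,3])).round(4))
p=snap("side"); save(p,"s10.png",crop=(150,120,350,270),k=4)
E
```

```text
[[-0.0014  0.0011  1.      0.383 ]
 [-1.      0.001  -0.0014  0.2932]
 [-0.001  -1.      0.0011  0.0866]
 [ 0.      0.      0.      1.    ]]
[ 0.0031  0.0401 -0.0007]
```

View pics/s10.png

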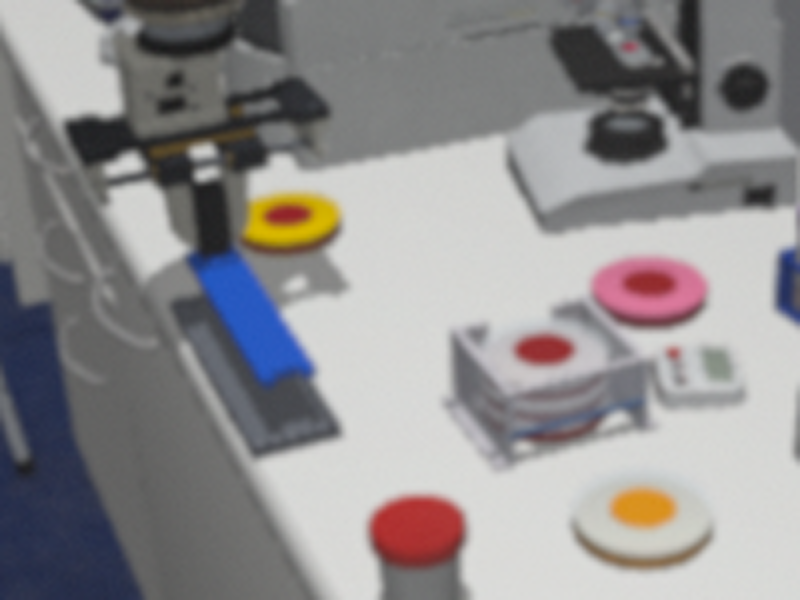

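>>> {"op": "arm_command", "data": {
  "plan": [
    [[0.003,0.015,-0.001],[0,-0.4,0]],
    [[0.003,0.03,-0.001],[0,-0.4,0]],
    [[0.003,0.038,-0.001],[0,-0.4,0]],
    [[0.003,0.04,-0.001],[0,-0.4,0]],
    [[0.003,0.04,-0.001],[0,-0.4,0]]
  ]
}}

```text
clock: 16.6
position: [0.3812, 0.2895, 0.0461]
ee_rot: [-1.212, 1.205, -1.205]
force: [1.2, -0.1, -0.9]
width: 0.259
```

>>> {"op": "arm_command", "data": {
  "plan": [
    [[0,0.001,0],[0,0,0]],
    [[0,0.002,0],[0,0,0]],
    [[0,0.002,0],[0,0,0]],
    [[0,0.002,0],[0,0,0]]
  ]
}}

```text
clock: 17.0
position: [0.3811, 0.2895, 0.0444]
ee_rot: [-1.211, 1.205, -1.205]
force: [0.8, 0.6, -1.2]
width: 0.262
```

Very near the floor (contact expected at 0.0442); release.

>>> {"op": "arm_command", "data": {
  "plan": [
    [[0,0.0005,0],[0,0,0]],
    [[0,0.0005,0],[0,0,0]],
    [[0,0.0005,0],[0,0,0]],
    [[0,0.0005,0],[0,0,0]],
    [[0,0.0005,0],[0,0,0]]
  ],
  "fingers": 0
}}

```text
clock: 17.5
position: [0.3811, 0.2894, 0.0437]
ee_rot: [-1.212, 1.205, -1.205]
force: [-0.8, 0.2, 0.1]
width: 0.492
```

>>> {"op": "arm_command", "data": {
  "plan": [
    [[0,-0.01,0],[0,0,0]],
    [[0,-0.03,0],[0,0,0]],
    [[0,-0.06,0],[0,0,0]],
    [[0,-0.09,0],[0,0,0]],
    [[0,-0.12,0],[0,0,0]]
  ]
}}

```text
clock: 18.0
position: [0.381, 0.2891, 0.1655]
ee_rot: [-1.212, 1.205, -1.205]
force: [0.7, 0.9, -0.3]
width: 0.502
```

```bash
python3 - <<'E'
from h import *
T=toolT(observe());print(T.round(4))
p=snap("side"); save(p,"s11.png",crop=(150,150,350,330),k=4)
q=snap("scene")
for t in ["dish_1","nest","nest_seat","pusher_mid"]:
  for n,c in [("side",p),("scene",q)]:
    print(t,n,[(np.round(a["point"],1),round(a["confidence"],2),onz(c,a["point"],.0075 if t[0]=='p' else 0).round(4)) for a in place_of(c,t)[:4]])
E
```

```text
[[ 5.500e-03  2.000e-04  1.000e+00  3.810e-01]
 [-1.000e+00  1.000e-04  5.500e-03  2.891e-01]
 [-1.000e-04 -1.000e+00  2.000e-04  1.655e-01]
 [ 0.000e+00  0.000e+00  0.000e+00  1.000e+00]]
dish_1 side [(array([308.2, 254. ]), 0.95, array([ 0.5426, -0.1105,  0.    ])), (array([223.3, 175.4]), 0.9, array([0.4872, 0.4162, 0.    ])), (array([310.2, 195.9]), 0.72, array([0.6902, 0.1547, 0.    ])), (array([286.5, 215.7]), 0.71, array([0.5719, 0.0818, 0.    ]))]
dish_1 scene [(array([211. , 226.7]), 0.97, array([0.7017, 0.1464, 0.    ])), (array([210.9, 303.5]), 0.91, array([0.4767, 0.3939, 0.    ])), (array([297.9, 205.2]), 0.6, array([ 0.5553, -0.1132,  0.    ])), (array([269.4, 223.5]), 0.48, array([0.5674, 0.0301, 0.    ]))]
nest side [(array([319.2, 311.7]), 0.91, array([ 0.4668, -0.3057,  0.    ]))]
nest scene [(array([346.2, 189.6]), 0.76, array([ 0.4747, -0.3014,  0.    ]))]
nest_seat side [(array([323.4, 309. ]), 0.75, array([ 0.4792, -0.3025,  0.    ]))]
nest_seat scene [(array([346. , 186.7]), 0.64, array([ 0.4852, -0.3203,  0.    ])), (array([344.5, 211.3]), 0.31, array([ 0.4119, -0.1671,  0.    ]))]
pusher_mid side [(array([213.4, 208.1]), 0.64, array([0.3869, 0.2077, 0.0075]))]
pusher_mid scene [(array([290.9, 273.8]), 0.83, array([0.3765, 0.2001, 0.0075]))]
```

View pics/s11.png

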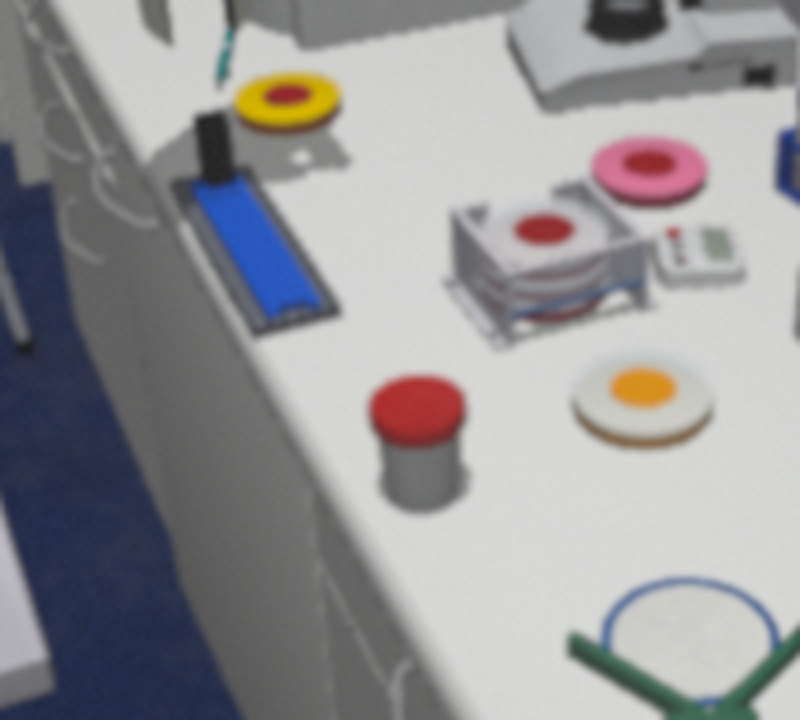

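>>> {"op": "arm_command", "data": {
  "plan": [
    [[0.03,-0.04,0.01],[0,0,0]],
    [[0.07,-0.06,0.02],[0,0,0]],
    [[0.11,-0.08,0.03],[0,0,0]],
    [[0.15,-0.1,0.04],[0,0,0]],
    [[0.19,-0.12,0.05],[0,0,0]]
  ]
}}

```text
clock: 19.0
position: [0.4321, 0.0979, 0.2841]
ee_rot: [-1.212, 1.205, -1.205]
force: [1.2, 0.0, 0.2]
width: 0.496
```

>>> {"op": "arm_command", "data": {
  "plan": [
    [[0.045,-0.013,0.01],[0,0,0]],
    [[0.09,-0.026,0.02],[0,0,0]],
    [[0.135,-0.039,0.03],[0,0,0]],
    [[0.18,-0.05,0.04],[0,0,0]],
    [[0.225,-0.065,0.05],[0,0,0]]
  ]
}}

```text
clock: 19.5
position: [0.4831, -0.1267, 0.3486]
ee_rot: [-1.213, 1.206, -1.204]
force: [1.0, 0.1, -0.1]
width: 0.502
```

>>> {"op": "arm_command", "data": {
  "plan": [
    [[0.045,0,0.005],[0,0,0]],
    [[0.09,0,0.01],[0,0,0]],
    [[0.135,0,0.015],[0,0,0]],
    [[0.18,0,0.019],[0,0,0]],
    [[0.205,0,0.019],[0,0,0]]
  ]
}}

```text
clock: 20.0
position: [0.5028, -0.3336, 0.3477]
ee_rot: [-1.213, 1.208, -1.207]
force: [0.4, -0.2, -1.0]
width: 0.5
```

>>> {"op": "arm_command", "data": {
  "plan": [
    [[0,0,0],[0,0,0]],
    [[0,0,0],[0,0,0]],
    [[0,0,0],[0,0,0]]
  ]
}}

```text
clock: 20.3
position: [0.504, -0.3284, 0.3482]
ee_rot: [-1.212, 1.205, -1.203]
force: [-0.1, 0.3, 0.1]
width: 0.501
```

```bash
python3 - <<'E'
from h import *
import pickle
T=toolT(observe());print(T.round(4))
p=snap("wrist"); save(p,"w12.png",k=1.4);pickle.dump(p,open("w12.pkl","wb"))
for t in ["dish_1","nest","nest_seat","cup_mid"]:
    print(t,[(np.round(a["point"],1),round(a["confidence"],2),onz(p,a["point"],0).round(4)) for a in place_of(p,t)[:3]])
E
```

```text
[[ 7.400e-03 -5.000e-04  1.000e+00  5.040e-01]
 [-1.000e+00  1.200e-03  7.400e-03 -3.284e-01]
 [-1.200e-03 -1.000e+00 -5.000e-04  3.482e-01]
 [ 0.000e+00  0.000e+00  0.000e+00  1.000e+00]]
dish_1 [(array([313.7,  14. ]), 0.93, array([ 0.5472, -0.1076,  0.    ]))]
nest [(array([262.9, 151.6]), 0.69, array([ 0.4731, -0.302 ,  0.    ]))]
nest_seat [(array([265.5, 152.8]), 0.68, array([ 0.4773, -0.3039,  0.    ]))]
cup_mid [(array([194.7,  16.2]), 0.96, array([ 0.3779, -0.111 ,  0.    ]))]
```

View pics/w12.png

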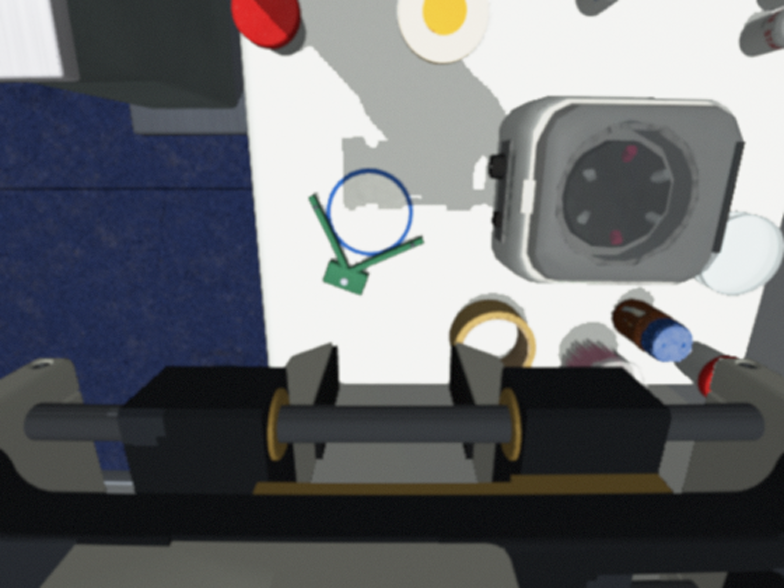

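```bash
python3 - <<'E'
from h import *
import pickle
from scipy.optimize import least_squares
p=pickle.load(open("w12.pkl","rb"));im=p["color"].astype(int)
r,g,b=im[...,0],im[...,1],im[...,2]
m=(b-r>40)&(b-g>15);m[:, :220]=0;m[:,310:]=0;m[:110]=0;m[195:]=0
ys,xs=np.nonzero(m);P=np.array([onz(p,(x,y),0)[:2] for x,y in zip(xs,ys)])
f=least_squares(lambda q:np.hypot(P[:,0]-q[0],P[:,1]-q[1])-q[2],[.477,-.304,.046],loss="soft_l1",f_scale=.001);print("circle",f.x.round(4),len(P),np.median(abs(f.fun)))
gm=(g-r>20)&(g-b>5);gm[:,:210]=0;gm[:,310:]=0;gm[:130]=0;gm[220:]=0
ys,xs=np.nonzero(gm);G=np.array([onz(p,(x,y),.016)[:2] for x,y in zip(xs,ys)]);print(len(G),G.min(0),G.max(0))
save(p,"w12c.png",crop=(210,110,320,220),k=6)
am=(r>180)&(g>130)&(b<110);ys,xs=np.nonzero(am);print("amber",xs.mean(),ys.mean(),xs.size,xs.min(),xs.max(),ys.min(),ys.max())
# fence fit: circle of fence points relative to seat in rotated nest frame
c=f.x[:2]
for yaw in np.radians(range(-30,-9,2)):
    R2=np.array([[np.cos(yaw),np.sin(yaw)],[-np.sin(yaw),np.cos(yaw)]]);L=(G-c)@R2.T
    a=L@np.array([1,-1])/2**.5; d=L@np.array([-1,-1])/2**.5
    print(round(np.degrees(yaw)),len(G),"frac in model",np.mean(((a>.0455)&(a<.056))|((d>.0455)&(d<.056))).round(3))
E
```

```text
circle [ 0.4743 -0.3026  0.047 ] 592 0.001280123831880902
1015 [ 0.40852389 -0.39491029] [ 0.53541666 -0.2829079 ]
amber 319.41149773071106 24.54160363086233 661 303 377 0 254
-30 1015 frac in model 0.566
-28 1015 frac in model 0.618
-26 1015 frac in model 0.668
-24 1015 frac in model 0.721
-22 1015 frac in model 0.762
-20 1015 frac in model 0.766
-18 1015 frac in model 0.721
-16 1015 frac in model 0.67
-14 1015 frac in model 0.616
-12 1015 frac in model 0.555
-10 1015 frac in model 0.507
```

View pics/w12c.png

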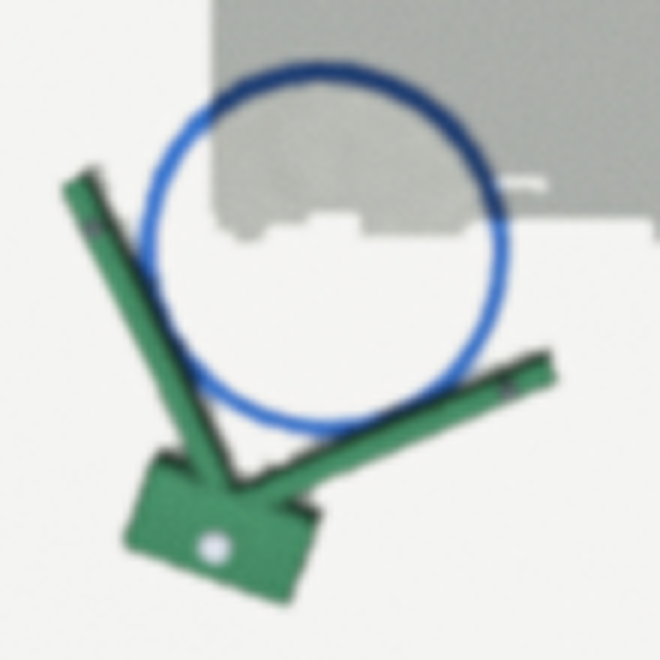

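```bash
python3 - <<'E'
from h import *
import pickle
w=pickle.load(open("w12.pkl","rb"))
p=snap("side");q=snap("scene")
print("bottle base",onz(q,(257.8,197.5),0),onz(p,(355,235),0))
f=lambda c:(c[0]/1.4-.5,c[1]/1.4-.5)
print("centrif z=.06",[onz(w,f(c),.06).round(3) for c in [(503,110),(490,165),(492,275),(515,100)]])
print("cup top",onz(w,f((266,14)),.07))
print("spot",onz(w,f((444,11)),.017))
for n,c in (("side",p),("scene",q)):
    im=c["color"].astype(int);r,g,b=[im[...,i] for i in range(3)]
    m=((r>190)&(g>120)&(g<190)&(b<110)).astype(np.uint8)
    k,l,st,ce=cv2.connectedComponentsWithStats(m)
    for i in range(1,k):
        if st[i,4]>25: print(n,ce[i].round(1),st[i],onz(c,ce[i],.017).round(4))
E
```

```text
bottle base [ 0.69395972 -0.07814834  0.        ] [ 0.69875054 -0.09168043  0.        ]
centrif z=.06 [array([ 0.604, -0.199,  0.06 ]), array([ 0.595, -0.248,  0.06 ]), array([ 0.605, -0.358,  0.06 ]), array([ 0.614, -0.19 ,  0.06 ])]
cup top [ 0.39004132 -0.1234117   0.07      ]
spot [ 0.54939175 -0.10444281  0.017     ]
side [221.4 174.2] [209 169  26  11 167] [0.475  0.3953 0.017 ]
side [310.3 246.6] [303 242  16  10 113] [ 0.5514 -0.1045  0.017 ]
scene [156.7 192.7] [149 189  16   8  33] [0.9745 0.1155 0.017 ]
scene [297.8 202.1] [292 200  12   6  55] [ 0.5511 -0.105   0.017 ]
scene [207.4 300. ] [198 293  21  15  58] [0.4781 0.4026 0.017 ]
```

>>> {"op": "arm_command", "data": {
  "plan": [
    [[-0.045,0.02,0.01],[0,0,0]],
    [[-0.09,0.045,0.02],[0,0,0]],
    [[-0.135,0.07,0.03],[0,0,0]],
    [[-0.18,0.09,0.04],[0,0,0]],
    [[-0.225,0.11,0.047],[0,0,0]]
  ],
  "fingers": -0.3
}}

```text
clock: 21.15
position: [0.5489, -0.1072, 0.2401]
ee_rot: [-1.211, 1.204, -1.205]
force: [1.1, -0.8, -0.4]
width: 0.651
```

>>> {"op": "arm_command", "data": {
  "plan": [
    [[-0.03,0.03,0],[0,0,0]],
    [[-0.053,0.06,0],[0,0,0]],
    [[-0.053,0.1,0],[0,0,0]],
    [[-0.053,0.14,0],[0,0,0]],
    [[-0.053,0.14,0],[0,0,0]]
  ]
}}

```text
clock: 21.65
position: [0.5452, -0.0553, 0.0968]
ee_rot: [-1.218, 1.21, -1.201]
force: [-0.7, 0.5, -0.7]
width: 0.647
```

>>> {"op": "arm_command", "data": {
  "plan": [
    [[0,0,0],[0,0,0]],
    [[0,0,0],[0,0,0]],
    [[0,0,0],[0,0,0]]
  ]
}}

```text
clock: 21.95
position: [0.5496, -0.0565, 0.1027]
ee_rot: [-1.209, 1.203, -1.207]
force: [-0.4, 0.7, -0.2]
width: 0.652
```

```bash
python3 - <<'E'
from h import *
T=toolT(observe());print(T.round(4))
g=np.array([.551,-.0495,.03]);print((T[:3,:3].T@(g-T[:3,3])).round(4))
p=snap("side"); save(p,"s13.png",crop=(230,150,400,290),k=4.5)
E
```

```text
[[ 5.500e-03  3.400e-03  1.000e+00  5.496e-01]
 [-1.000e+00  3.000e-04  5.500e-03 -5.650e-02]
 [-3.000e-04 -1.000e+00  3.400e-03  1.027e-01]
 [ 0.000e+00  0.000e+00  0.000e+00  1.000e+00]]
[-0.007   0.0728  0.0011]
```

View pics/s13.png

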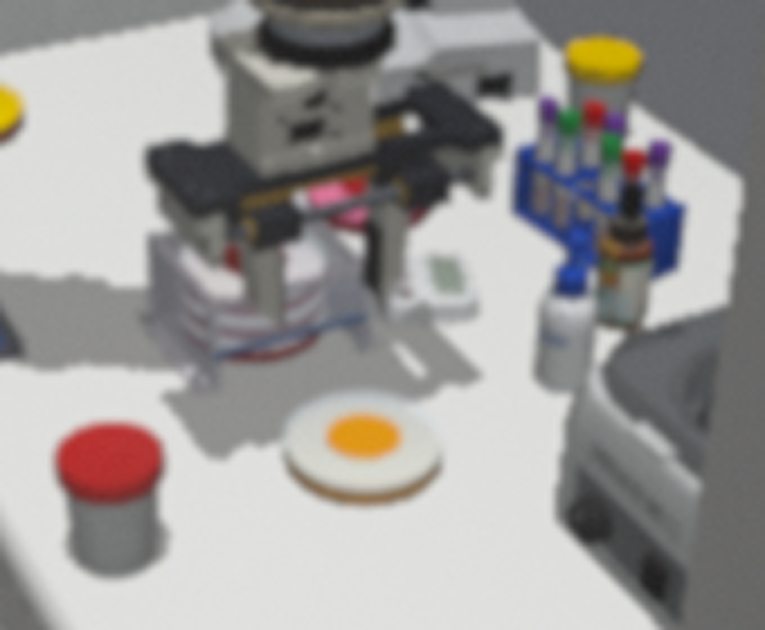

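>>> {"op": "arm_command", "data": {
  "plan": [
    [[-0.007,0.015,0.001],[0,0,0]],
    [[-0.007,0.035,0.001],[0,0,0]],
    [[-0.007,0.055,0.001],[0,0,0]],
    [[-0.007,0.07,0.001],[0,0,0]],
    [[-0.007,0.073,0.001],[0,0,0]]
  ]
}}

```text
clock: 22.5
position: [0.5482, -0.0488, 0.0259]
ee_rot: [-1.214, 1.207, -1.203]
force: [0.0, -0.3, -0.2]
width: 0.652
```

>>> {"op": "arm_command", "data": {
  "plan": [
    [[0,0,0],[0,0,0]],
    [[0,0,0],[0,0,0]],
    [[0,0,0],[0,0,0]]
  ]
}}

```text
clock: 22.8
position: [0.5499, -0.0493, 0.0285]
ee_rot: [-1.211, 1.204, -1.206]
force: [-0.0, 1.2, -0.3]
width: 0.652
```

```bash
python3 - <<'E'
from h import *
T=toolT(observe());print(T.round(4))
g=np.array([.4743,-.2576,.029]);print((T[:3,:3].T@(g-T[:3,3])).round(4))
p=snap("side"); save(p,"s14.png",crop=(260,190,360,290),k=6)
q=snap("scene"); save(q,"c14.png",crop=(240,160,340,250),k=6)
E
```

```text
[[ 5.700e-03  1.400e-03  1.000e+00  5.499e-01]
 [-1.000e+00  1.000e-04  5.700e-03 -4.930e-02]
 [-1.000e-04 -1.000e+00  1.400e-03  2.850e-02]
 [ 0.000e+00  0.000e+00  0.000e+00  1.000e+00]]
[ 0.2079 -0.0007 -0.0767]
```

View pics/s14.png

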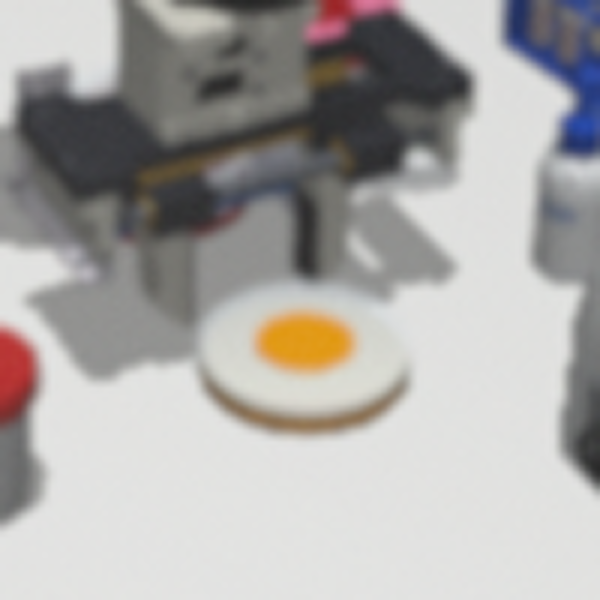

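View pics/c14.png

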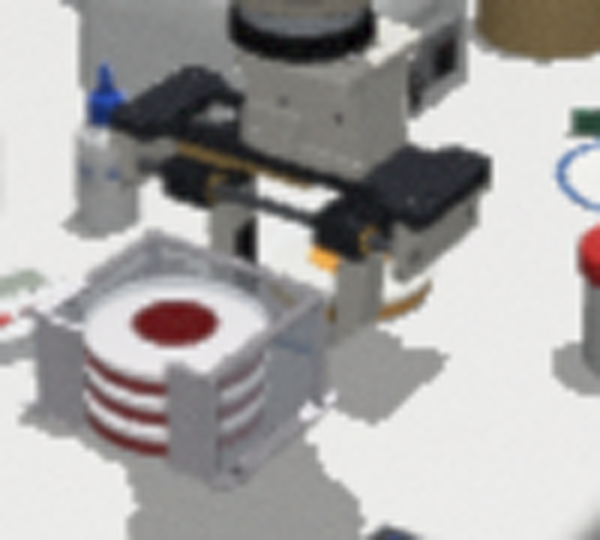

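>>> {"op": "arm_command", "data": {
  "plan": [
    [[0.007,0,0],[0,0,0]],
    [[0.015,0,0],[0,0,0]],
    [[0.024,0,-0.004],[0,0,0]],
    [[0.034,0,-0.008],[0,0,0]],
    [[0.044,0,-0.012],[0,0,0]]
  ]
}}

```text
clock: 23.4
position: [0.5369, -0.0946, 0.0277]
ee_rot: [-1.212, 1.206, -1.206]
force: [0.0, -0.1, -0.4]
width: 0.652
```

>>> {"op": "arm_command", "data": {
  "plan": [
    [[0.01,0,-0.004],[0,0,0]],
    [[0.02,0,-0.008],[0,0,0]],
    [[0.03,0,-0.012],[0,0,0]],
    [[0.04,0,-0.016],[0,0,0]],
    [[0.05,0,-0.02],[0,0,0]]
  ]
}}

```text
clock: 23.9
position: [0.5174, -0.1442, 0.0277]
ee_rot: [-1.212, 1.205, -1.205]
force: [-0.8, 0.5, 0.5]
width: 0.652
```

```bash
python3 - <<'E'
from h import *
s=observe();T=toolT(s);print(T.round(4),s["force"])
g=np.array([.4743,-.2576,.029]);print((T[:3,:3].T@(g-T[:3,3])).round(4))
p=snap("side"); save(p,"s15.png",crop=(240,190,380,330),k=4.5)
im=p["color"].astype(int);r,g,b=[im[...,i] for i in range(3)]
m=((r>190)&(g>120)&(g<190)&(b<110)).astype(np.uint8)
k,l,st,ce=cv2.connectedComponentsWithStats(m)
for i in range(1,k):
    if st[i,4]>25: print(ce[i].round(1),onz(p,ce[i],.017).round(4))
E
```

```text
[[ 5.700e-03  0.000e+00  1.000e+00  5.174e-01]
 [-1.000e+00  1.000e-04  5.700e-03 -1.442e-01]
 [-1.000e-04 -1.000e+00  0.000e+00  2.770e-02]
 [ 0.000e+00  0.000e+00  0.000e+00  1.000e+00]] [-0.84802916  0.50816765  0.52519985]
[ 0.1131 -0.0013 -0.0438]
[363.6 161.6] [0.9656 0.2627 0.017 ]
[221.6 172.9] [0.4786 0.4043 0.017 ]
[222.5 178.2] [0.4688 0.3655 0.017 ]
[314.6 268.6] [ 0.5186 -0.1881  0.017 ]
```

View pics/s15.png

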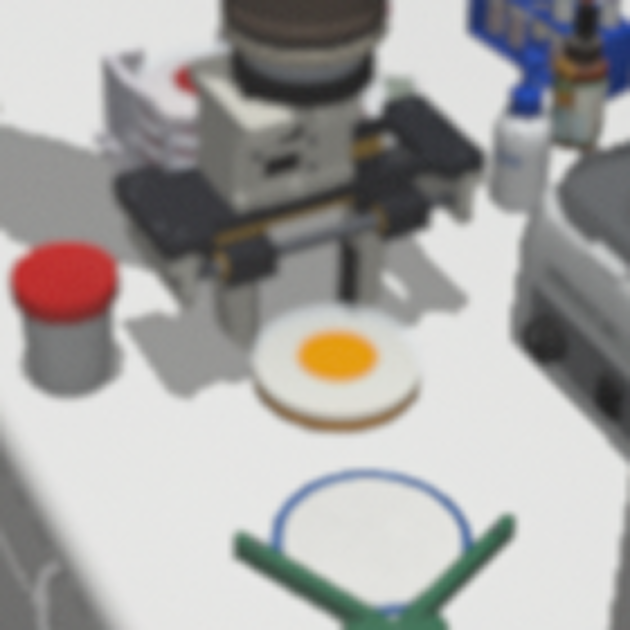

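>>> {"op": "arm_command", "data": {
  "plan": [
    [[0.01,0,-0.004],[0,0,0]],
    [[0.02,0,-0.008],[0,0,0]],
    [[0.03,0,-0.012],[0,0,0]],
    [[0.04,0,-0.016],[0,0,0]],
    [[0.05,0,-0.02],[0,0,0]]
  ]
}}

```text
clock: 24.45
position: [0.4977, -0.1945, 0.0277]
ee_rot: [-1.212, 1.205, -1.205]
force: [-0.5, -0.7, -0.4]
width: 0.65
```

>>> {"op": "arm_command", "data": {
  "plan": [
    [[0.01,0,-0.004],[0,0,0]],
    [[0.02,0,-0.008],[0,0,0]],
    [[0.03,0,-0.012],[0,0,0]],
    [[0.04,0,-0.016],[0,0,0]],
    [[0.048,0,-0.019],[0,0,0]]
  ]
}}

```text
clock: 24.95
position: [0.4789, -0.2427, 0.0277]
ee_rot: [-1.212, 1.205, -1.205]
force: [0.2, 0.4, -0.1]
width: 0.65
```

```bash
cat > amb.py <<'E'
from h import *
s=observe();T=toolT(s);print(T[:3,3].round(4),s["force"].round(2))
for n in ("side","scene"):
    p=snap(n); save(p,f"{n}_last.png",crop=(270,220,390,340) if n=="side" else (280,150,400,240),k=5)
    im=p["color"].astype(int);r,g,b=[im[...,i] for i in range(3)]
    m=((r>190)&(g>120)&(g<190)&(b<110)).astype(np.uint8)
    k,l,st,ce=cv2.connectedComponentsWithStats(m)
    for i in range(1,k):
        X=onz(p,ce[i],.017)
        if st[i,4]>15 and X[1]<-.1: print(n,ce[i].round(1),st[i,4],X.round(4))
E
python3 amb.py
```

```text
[ 0.4789 -0.2427  0.0277] [ 0.22  0.44 -0.07]
side [320.5 298.9] 178 [ 0.4798 -0.287   0.017 ]
scene [342.7 186. ] 29 [ 0.4834 -0.289   0.017 ]
```

View pics/side_last.png

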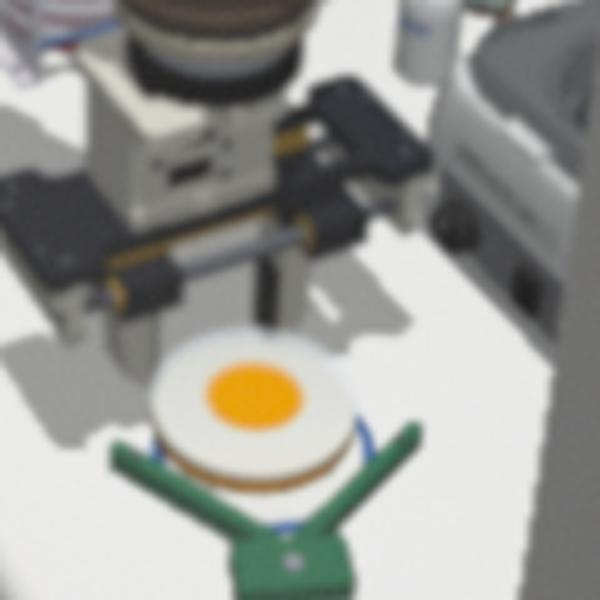

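>>> {"op": "arm_command", "data": {
  "plan": [
    [[0.003,0,-0.001],[0,0,0]],
    [[0.006,0,-0.002],[0,0,0]],
    [[0.009,0,-0.0035],[0,0,0]],
    [[0.012,0,-0.0045],[0,0,0]],
    [[0.0135,0,-0.005],[0,0,0]]
  ]
}}

```text
clock: 25.55
position: [0.4743, -0.2554, 0.0277]
ee_rot: [-1.212, 1.205, -1.205]
force: [-0.2, 0.2, -0.2]
width: 0.652
```

>>> {"op": "arm_command", "data": {
  "plan": [
    [[0.001,0,-0.0004],[0,0,0]],
    [[0.002,0,-0.0008],[0,0,0]],
    [[0.002,0,-0.0008],[0,0,0]]
  ]
}}

```text
clock: 25.85
position: [0.4742, -0.2566, 0.0277]
ee_rot: [-1.211, 1.204, -1.204]
force: [3.2, 1.8, -0.6]
width: 0.648
```

```bash
python3 amb.py
```

```text
[ 0.4742 -0.2566  0.0277] [ 3.22  1.85 -0.56]
side [321.6 303.4] 183 [ 0.475  -0.3005  0.017 ]
scene [345.2 185. ] 31 [ 0.4799 -0.3005  0.017 ]
```

View pics/side_last.png

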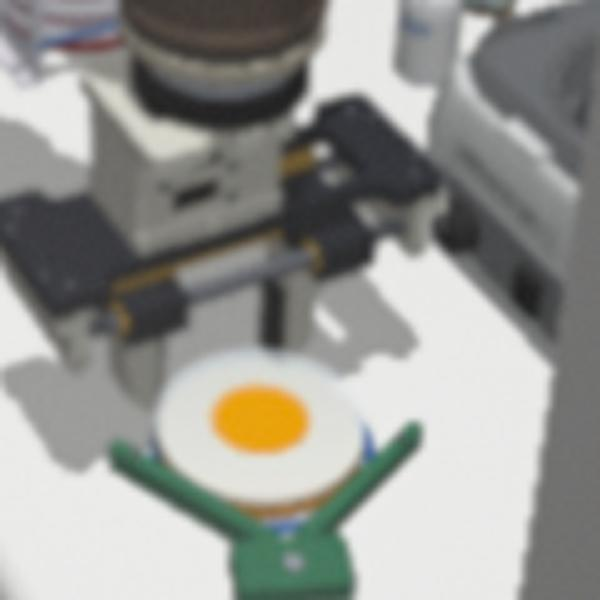

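>>> {"op": "arm_command", "data": {
  "plan": [
    [[0.001,0,0.0003],[0,0,0]],
    [[0.002,0,0.0005],[0,0,0]],
    [[0.003,0,0.0008],[0,0,0]],
    [[0.003,0,0.0008],[0,0,0]]
  ]
}}

```text
clock: 26.35
position: [0.4751, -0.2592, 0.0277]
ee_rot: [-1.211, 1.204, -1.203]
force: [3.5, 3.8, 0.7]
width: 0.646
```

```bash
python3 amb.py
```

```text
[ 0.4751 -0.2592  0.0277] [3.52 3.76 0.7 ]
side [322.5 304. ] 188 [ 0.4759 -0.303   0.017 ]
scene [345.4 184.9] 32 [ 0.4793 -0.3015  0.017 ]
```

View pics/side_last.png

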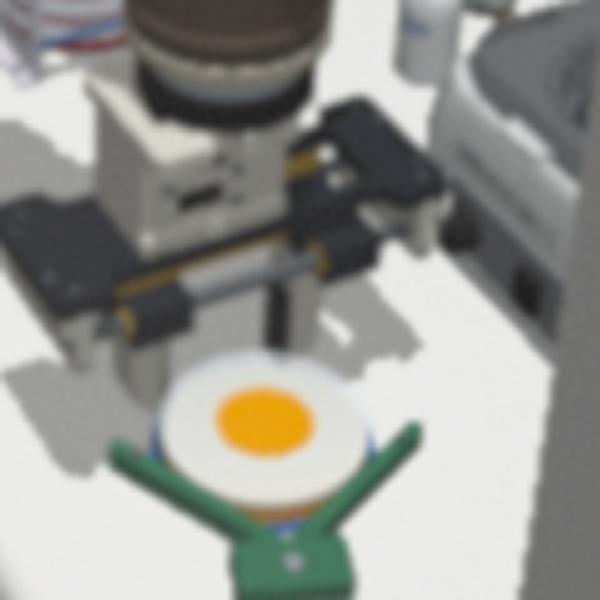

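View pics/scene_last.png

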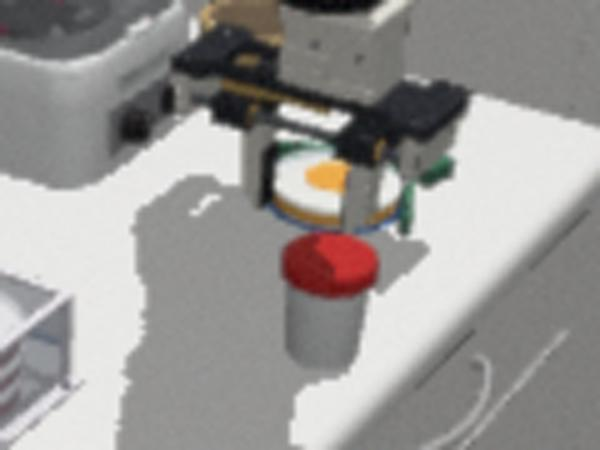

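>>> {"op": "arm_command", "data": {
  "plan": [
    [[0.001,0,0.0003],[0,0,0]],
    [[0.002,0,0.0006],[0,0,0]],
    [[0.002,0,0.0006],[0,0,0]]
  ]
}}

```text
clock: 26.75
position: [0.4752, -0.2596, 0.0275]
ee_rot: [-1.211, 1.206, -1.2]
force: [3.1, 9.9, 2.8]
width: 0.65
```

```bash
python3 amb.py
```

```text
[ 0.4752 -0.2596  0.0275] [3.05 9.95 2.81]
side [322.5 304. ] 189 [ 0.476  -0.3029  0.017 ]
scene [345.4 184.9] 32 [ 0.4793 -0.3015  0.017 ]
```

>>> {"op": "arm_command", "data": {
  "plan": [
    [[-0.003,0,0],[0,0,0]],
    [[-0.01,0,0],[0,0,0]],
    [[-0.025,0,0],[0,0,0]],
    [[-0.04,0,0],[0,0,0]],
    [[-0.04,-0.03,0],[0,0,0]]
  ]
}}

```text
clock: 27.35
position: [0.4727, -0.2177, 0.0552]
ee_rot: [-1.215, 1.209, -1.197]
force: [-0.2, -0.0, 0.2]
width: 0.647
```

>>> {"op": "arm_command", "data": {
  "plan": [
    [[0,-0.04,0],[0,0,0]],
    [[0,-0.08,0],[0,0,0]],
    [[0,-0.12,0],[0,0,0]],
    [[0,-0.16,0],[0,0,0]],
    [[0,-0.2,0],[0,0,0]]
  ]
}}

```text
clock: 27.85
position: [0.4743, -0.2208, 0.2591]
ee_rot: [-1.212, 1.205, -1.204]
force: [0.2, -0.4, 0.1]
width: 0.65
```

>>> {"op": "arm_command", "data": {
  "plan": [
    [[0.04,-0.04,0.01],[0,0,0]],
    [[0.08,-0.06,0.02],[0,0,0]],
    [[0.11,-0.06,0.03],[0,0,0]],
    [[0.11,-0.06,0.03],[0,0,0]],
    [[0.11,-0.06,0.03],[0,0,0]]
  ]
}}

```text
clock: 28.35
position: [0.5053, -0.3314, 0.3169]
ee_rot: [-1.212, 1.207, -1.204]
force: [-0.1, 0.3, -1.1]
width: 0.652
```

```bash
python3 amb.py; python3 - <<'E'
from h import *
w=snap("wrist"); save(w,"w20.png",k=1.4)
im=w["color"].astype(int);r,g,b=[im[...,i] for i in range(3)]
m=((r>190)&(g>120)&(g<210)&(b<110)).astype(np.uint8)
k,l,st,ce=cv2.connectedComponentsWithStats(m)
for i in range(1,k):
    if st[i,4]>60: print(ce[i].round(1),st[i],onz(w,ce[i],.017).round(4))
save(w,"w20c.png",crop=(190,60,330,220),k=4)
p=snap("side"); save(p,"s20.png",crop=(160,140,380,340),k=3.5)
E
```

```text
[ 0.5053 -0.3314  0.3169] [-0.07  0.34 -1.13]
side [323.9 307.3] 68 [ 0.4735 -0.3132  0.017 ]
```

View pics/w20.png

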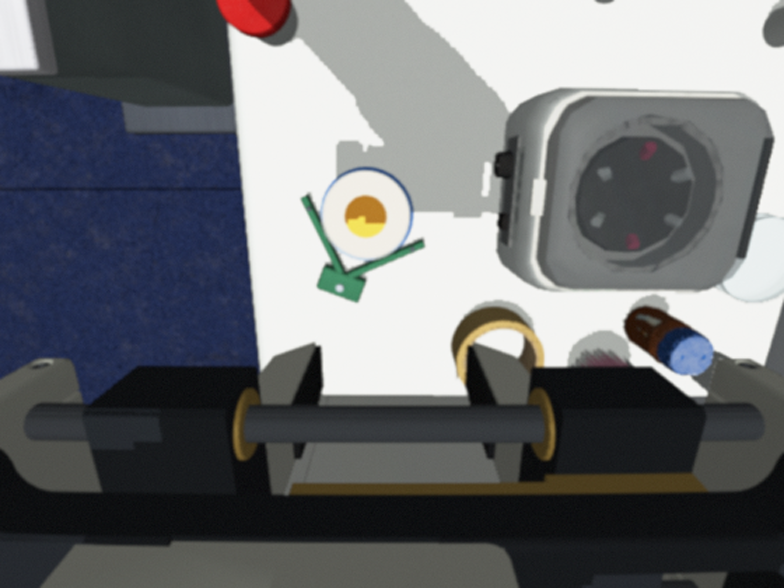

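View pics/w20c.png

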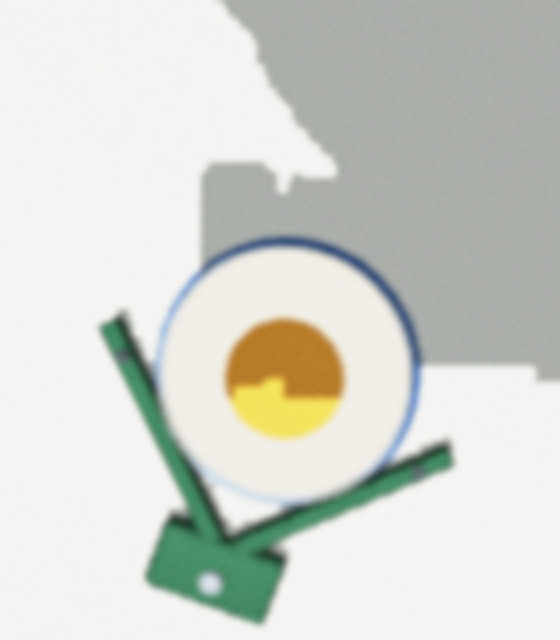

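View pics/s20.png

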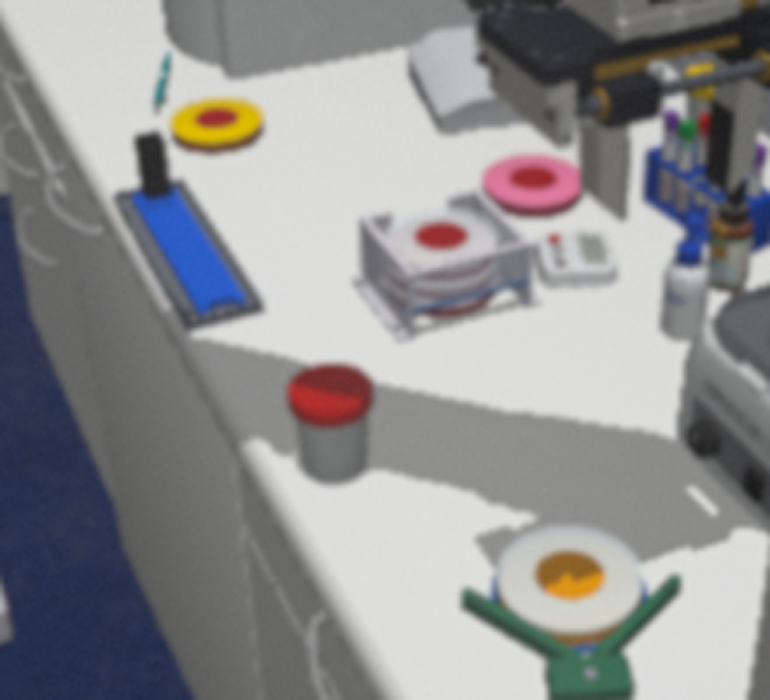

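```bash
python3 - <<'E'
from h import *
w=snap("wrist")
f=lambda c:(190+c[0]/4-.5,60+c[1]/4-.5)
s=onz(w,f((285,378)),.017);print("dish",s.round(4))
im=w["color"].astype(int);r,g,b=[im[...,i] for i in range(3)]
m=(b-r>40)&(b-g>15);m[:,:215]=0;m[:,310:]=0;m[:110]=0;m[195:]=0
from scipy.optimize import least_squares
ys,xs=np.nonzero(m);P=np.array([onz(w,(x,y),0)[:2] for x,y in zip(xs,ys)])
q=least_squares(lambda q:np.hypot(P[:,0]-q[0],P[:,1]-q[1])-.047,[.477,-.304],loss="soft_l1",f_scale=.001);print("circle",q.x.round(4),len(P))
for n in ("side","scene"):
    p=snap(n);im=p["color"].astype(int);r,g,b=[im[...,i] for i in range(3)]
    m=((r>130)&(g<70)&(b<80)).astype(np.uint8);k,l,st,ce=cv2.connectedComponentsWithStats(m)
    for i in range(1,k):
        X=onz(p,ce[i],.051)
        if st[i,4]>25 and np.hypot(X[0]-.5536,X[1]-.05)<.04: print(n,st[i,4],X.round(4))
    print([(a["point"],onz(p,a["point"],.0075).round(3)) for a in place_of(p,"pusher_mid")[:1]])
E
```

```text
dish [ 0.4744 -0.3018  0.017 ]
circle [ 0.475  -0.3014] 201
side 51 [0.5552 0.0515 0.051 ]
[]
scene 63 [0.5542 0.0502 0.051 ]
[([288.5, 272.2], array([0.385, 0.198, 0.007]))]
```

All checks agree: the dish is 1 mm from the seat and the stack is centred, so I'm handing in.

```bash
python3 -c "
from cell import *
print(observe()['clock'],abs(observe()['dq']).max()); print(sign_off())"
```

```text
28.8 0.005192697614218846
the job is handed in; nothing more can be done
None
```

I pushed the amber dish out under the magazine's front wall with the blue pusher, then drew the pusher back out so the three red dishes dropped. I laid the pusher back in its tray. Then I slid the amber dish along the worktop, cradled between the half-open fingers, until it stopped against both green fences. I handed in at 28.8 s; no verdict is reported.

What the last checks showed:
- **Amber dish:** the wrist camera puts its centre at (0.4744, -0.3018), about 1 mm from the printed nest circle. It touches both fences in the close crop, and the push force rose along the nest axis as it seated.
- **Red dishes:** all three show stacked one place lower, with the top dish within about 3 mm of the magazine centre.
- **Pusher:** it lies flat in the tray; the scene camera puts its middle about 6 mm from the tray's centre.
- **Timer, sample cup and dropper bottle:** I never touched them, and they look unmoved and upright, though I did not measure them at the end.

Three readings were missing or off:
- While seating, the scene camera put the dish about 5 mm off in x, because a finger hid part of the amber spot.
- After the arm withdrew, the side camera's spot reading was about 11 mm off in y, because a shadow lay across the spot. I relied on the wrist view instead.
- The network found no pusher in the last side picture, though it is plainly visible in its tray.

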